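# Turn the trivet over against the butcher block and stand the mug on it

## Robot

A 6-joint arm with a two-finger parallel gripper is mounted at the origin on a cart in front of the work surface, level with it; the furniture and walls round the work are solid. World frame = base frame: x ahead of the robot, y to its left, z up, the work surface at z = 0. Lengths are in mm, angles in degrees, forces in N, time in s.
With the tool pointing down it reaches from about 300 to 850 mm from the base axis. Payload 4.2 kg.
Tool frame: the origin (TCP) lies between the finger pads; the fingertips stand 22 mm ahead of it and the grasp point (between the pads) lies 3 mm ahead of it (env.finger_overhang is the distance from the TCP to the fingertips, in mm); z points along the fingers, y is the line along which they close (so a half turn about z gives the same grasp; the last joint's range is limited). The gripper opens to 91 mm and grips with 3 to 60 N. Pads are 32 mm wide; open, the fingers measure 118 mm over their backs; the gripper's body (76 mm by 178 mm) begins 60 mm behind the grasp point.
Start: joints at [73.625, 18.312, 89.639, -0, 72.044, -1.146], TCP at [151.043, 554.822, 235.976] pointing down, gripper open.
Joint ranges: [-177.97, 177.97], [-48.28, 115.42], [12.27, 149.76], [-77.06, 257.06], [2.81, 150.46], [-146.56, 146.56]. Speed limits (degrees/s): [147.25, 147.25, 180, 180, 180, 180].

## Interface

Orientations are given as [roll, pitch, yaw] about the fixed x, y, z axes, in that order (R = Rz(yaw) Ry(pitch) Rx(roll)).
In Python, from workcell import state, cams, ticket, look_for, outline_of, env gives the robot as it stands.
- The arm moves only by the tool servo_tool, never from a script. Its argument "steps" is a list of rows, each a list of 3 entries, a list of its own where there are three numbers: the closure in counts, from 0 (fully open) to 255 (shut), then the shift along the tool's x, y, z in mm, then the turn, a rotation vector about the tool's x, y, z in rad. A call has exactly 10 rows; each row shifts and turns the commanded pose from where the row before left it, along the tool's axes as they then stand; what a row does not reach is not made up. A row lasts 1/10 s, in which the tool goes at most 50 mm and 8.59 degrees, less where a joint would pass 70% of its speed; a pose out of reach is approached as far as the arm can. A call with a gripper value outside its range is refused whole. The fingers move at their own pace and stop on an object; "squeeze" is the grip in N (left out, the last holds). Time passes only in rows, so rows that do not move let the fingers close, or fill a call up. It gives the time, the measured TCP pose, the force, the opening and the grip force at its end, in the units of the state.
- state(): the state, without advancing time (a new reading comes with each control period).
- cams.grab_frame(name): name is "side" or "top" or "wrist"; returns a dict with "color" (400x640x3 uint8, red, green, blue), "z_map" (400x640 float32, mm along the optical axis (not along the pixel's ray), 0 where there is no reading), "fovy" (degrees; the focal length in pixels is half the picture's height over the tangent of half this angle, whatever the lens; pixels are square), "cx", "cy" (the principal point, pixels), "k1" (the pictures are not rectified: a ray, as slopes to the right and down, at radius r is drawn at 1 + k1 r^2 times it, then the intrinsics apply), "eye" and "rotation" of the camera in the world; the wrist camera has in their place "tool_from_camera" (4x4, takes a point from camera to tool coordinates, whose origin is the TCP and whose axes are the flange's). Camera axes: x right, y up, looking along -z (the intrinsics and any distortion apply to the point x, -y, -z); pixel columns grow to the right and rows downward; lengths in mm; the calibration is good to about 2 mm. A picture is of the moment at which its call begins: read the wrist's pose just before it.
- ticket.job_done(): hands the job in; it is judged then, once.
Trained networks look in a picture, given as the dict that the camera call returned (one of the last four; its "shot" number tells which), for a name from the list of things; names that differ only in an ending like _2 or _b are one class to them, and where a whole thing is asked for, a point or a joint stands for the part that bears it (a point fixed in the world has none). Each returns a list of dicts, best first, with "confidence" (0 to 1); they miss things now and then, are a little off and sometimes report something else, mostly with a low value. They report only what shows in the picture. A call takes as long as a camera call.
- look_for(picture, thing): "at" ([column, row] in pixels, amid what is visible of it).
- outline_of(picture, thing): "pixels" (400x640 bool, what is visible of it) and "at" ([column, row] in pixels, amid what is visible of it).
The state is a dict: "time_s": time; "qpos": joint angles; "qvel": joint speeds; "effort": joint torques, N m; "ee_pos": TCP position; "ee_rot": TCP orientation; "force": force on the tool from outside, world axes, zero at the start; "torque": the same for the moment, N m; "gripper_width": finger opening in mm; "gripper_force": force on a finger pad.
Only numpy, scipy, OpenCV 4.12 (cv2) and the standard library are available. Lean on these libraries where they do the work, as an engineer would, in place of code of your own. Each camera call takes 0.05 s, during which the arm holds its last target. There are 200 camera calls.

## Task

The blue stoneware trivet has been left upside down, cork pad up. Push it against the long front side of the butcher block and tip it up on edge there, then lay it flat on the worktop glazed face up, lowering it the whole way rather than letting it drop or flop over, or it will chip. Stand the pink mug upright in the middle of it, and leave the jars, shaker and mill where they are.

Things in the scene. Friction and masses are not known exactly. Their poses are not given: they have to be found in the camera images.
- trivet_center (a point): Centre of the loose trivet: a square stoneware plate 124 x 124 mm, 20 mm thick, about 0.45 kg, too wide for a gripper. One face is dark blue glaze with two thin cream squares, the other a pale cork pad. z axis points out of the glazed face (down at the start); x, y parallel to its edges. A chamfer 10 mm wide, 8 mm high runs round the glazed face, so upside down its edges overhang the worktop and a fingertip leaning in low gets under them.
- block_front (a point): Foot of the front face of the heavy butcher block, which does not move: point midway along that long face at worktop height. The block is glued strips of light and darker wood, 240 mm along y, 160 mm deep along +x from this point, 66 mm high, and its front is a plain upright face that looks along -x of this frame (towards the robot). The trivet starts in front of it, up to 70 mm clear of it, a little askew.
- mug_center (a point): Centre of the round part of the loose pale pink mug with a heart on it, half-way up: outside diameter 72 mm, height 88 mm, open top, wall about 6 mm, 0.27 kg. z axis up. The mug stands on the worktop to the right of the trivet.
- mug_handle (a point): Middle of the outer bar of the mug's handle, 50 mm above the mug's foot and 62 mm from the mug's centre line. The handle is a loop standing in the upright plane through the mug's centre line and this point, about 12 mm thick across that plane; its outer bar is 16 mm deep and reaches from 26 to 71 mm above the foot, its top 75 mm.
- honey_jar: Bystander: red-lidded glass jar, 65 mm across and 100 mm tall; origin at the centre of its foot, z up. It stands to the right of the butcher block and is to be left alone.
- spice_jar: Bystander: red-capped glass spice jar, 45 mm across and 108 mm tall; origin at the centre of its foot, z up. It stands to the right of the butcher block and is to be left alone.
- pepper_mill: Bystander: turned wooden pepper mill, 58 mm across and 170 mm tall; origin at the centre of its foot, z up. It stands to the right of the butcher block and is to be left alone.
- salt_shaker: Bystander: glass salt shaker with a grey top, 44 mm across and 90 mm tall; origin at the centre of its foot, z up. It stands to the right of the butcher block and is to be left alone.

How it is judged:
By the outcome, as a careful person would: the job done as asked, in the order asked, and still so for the second after the job is handed in, with the robot touching nothing.
It also fails if it takes over 69 s, if anything falls off the work surface, if the arm or the gripper's body presses on something with over 40 N, if the wrist force passes 120 N, or if a joint passes its speed limit or range.

## Working session

There is one attempt and no reset: what is moved stays moved. The work goes in short steps, Python scripts to look and compute and a tool call to move; the robot and the scene stay as the last step left them, time stands still between calls to the robot, and variables do not carry over. Pictures are saved under pics/ and viewed, at most 10 in all, crops included, and the job is handed in when it is done.

Besides the shell and the picture viewer there is one more tool, called after "Emit:" as name([rows], argument=value, ...), one row to a line, values as JSON. servo_tool: Moves the arm, as the interface text tells. Its arguments: {"type":"object","properties":{"steps":{"type":"array","items":{"type":"array"}},"squeeze":{"type":"number"}},"required":["steps"]}

```bash
ls; mkdir -p pics
cat > h.py <<'E'
import numpy as np,cv2
from scipy.spatial.transform import Rotation as R
from workcell import state,cams,ticket,look_for,outline_of,env
def pose():
    s=state(); T=np.eye(4); T[:3,:3]=R.from_euler('xyz',s['ee_rot'],degrees=True).as_matrix() if np.size(s['ee_rot'])==3 else np.array(s['ee_rot']).reshape(3,3)
    T[:3,3]=s['ee_pos']; return T
def grab(n,save=None):
    T=pose(); f=cams.grab_frame(n)
    if n=='wrist': f['M']=T@np.array(f['tool_from_camera'])
    else:
        M=np.eye(4); r=np.array(f['rotation']); M[:3,:3]=r if r.shape==(3,3) else R.from_euler('xyz',r,degrees=True).as_matrix(); M[:3,3]=f['eye']; f['M']=M
    if save: cv2.imwrite('pics/'+save,f['color'][...,::-1])
    return f
def rays(f,px):
    px=np.atleast_2d(px).astype(float); h=200/np.tan(np.radians(f['fovy'])/2)
    d=(px-[f['cx'],f['cy']])/h; u=d.copy()
    for _ in range(20): u=d/(1+f['k1']*(u**2).sum(1,keepdims=True))
    return np.c_[u[:,0],-u[:,1],-np.ones(len(u))]
def pts(f,px):
    px=np.atleast_2d(px); z=f['z_map'][px[:,1].astype(int),px[:,0].astype(int)]
    c=rays(f,px)*z[:,None]; return (c@f['M'][:3,:3].T+f['M'][:3,3])[z>0]
def plane(f,px,h):
    d=rays(f,px)@f['M'][:3,:3].T; e=f['M'][:3,3]; return e+d*((h-e[2])/d[:,2])[:,None]
def mask_pts(f,m):
    v,u=np.nonzero(m); return pts(f,np.c_[u,v])
E
python3 - <<'E'
from h import *
print(state())
for n in('top','side'):
    f=grab(n,n+'0.png'); print(n,f['eye'],f['rotation'],f['fovy'],f['k1'])
    for t in ['trivet_center','mug_center','mug_handle','block_front','honey_jar','spice_jar','pepper_mill','salt_shaker']:
        o=look_for(f,t); print(t,[(np.round(x['at']),round(x['confidence'],2),pts(f,np.round([x['at']])).round()) for x in o[:2]])
E
```

```text
pics
{'time_s': 0.0, 'qpos': array([ 7.36262455e+01,  1.83513496e+01,  8.97063475e+01, -1.00103584e-03,
        7.20415641e+01, -1.14470729e+00]), 'qvel': array([-0.04346767, -0.12581267, -0.11089227,  0.06932962,  0.11763165,
        0.07823349]), 'effort': array([-4.08451315e-04, -4.12452507e+01, -2.31978267e+01,  7.27127306e-02,
        4.56530973e-02, -1.54406730e-04]), 'ee_pos': array([150.90438587, 554.37342737, 235.12354612]), 'ee_rot': array([-1.79900740e+02, -1.03145834e-03,  1.64771261e+02]), 'force': array([ 0.52071534,  0.76563405, -0.29034097]), 'torque': array([-0.01255368,  0.03024194, -0.00599909]), 'gripper_force': 0.0, 'gripper_width': 91.18461911809722}
top [ 341.47517254  -19.32723634 1298.19512984] [  8.71462903   1.08268799 -90.07197813] 44.651954629341475 0.048108714247574014
trivet_center [(array([242., 234.]), 0.87, array([[433., 226.,  19.]]))]
mug_center [(array([401., 217.]), 0.55, array([[ 478., -194.,    3.]])), (array([349., 132.]), 0.53, array([[671., -53., 148.]]))]
mug_handle [(array([400., 216.]), 0.62, array([[ 481., -192.,   -4.]])), (array([240.,
[... 530 characters left out ...]
7219488e-02 -2.93490430e+01] 51.78929110127676 -0.0878550848170163
trivet_center [(array([240., 183.]), 0.86, array([[422., 207.,  20.]]))]
mug_center [(array([345., 240.]), 0.62, array([[ 453., -207.,   65.]]))]
mug_handle [(array([347., 242.]), 0.96, array([[ 453., -213.,   65.]]))]
block_front [(array([306., 168.]), 0.92, array([[548., 108.,  66.]]))]
honey_jar [(array([368., 179.]), 0.93, array([[604., -53.,  84.]]))]
spice_jar [(array([381., 203.]), 0.93, array([[ 585., -122.,   63.]])), (array([306., 169.]), 0.38, array([[545., 102.,  66.]]))]
pepper_mill [(array([405., 164.]), 0.74, array([[681., -71., 108.]]))]
salt_shaker [(array([415., 211.]), 0.63, array([[ 655., -141.,   38.]]))]
```

View pics/top0.png

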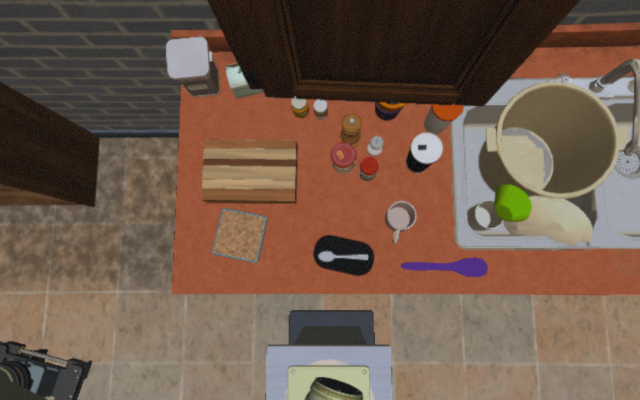

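View pics/side0.png

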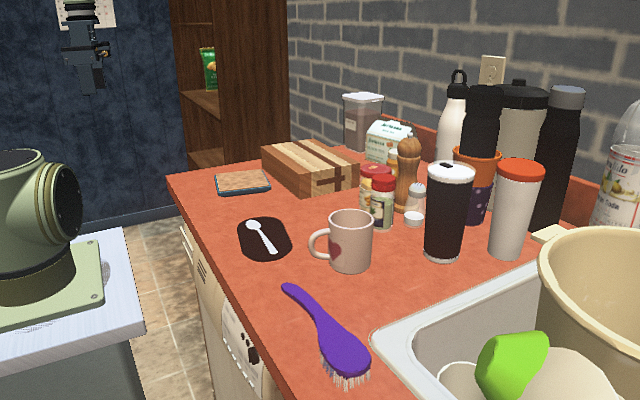

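Run:
```python
from h import *
f=grab('top'); g=grab('side')
for n,F in(('top',f),('side',g)):
  for t in ['trivet_center','block_front','mug_center','mug_handle']:
    o=outline_of(F,t)
    if not o: print(n,t,'none'); continue
    p=mask_pts(F,o[0]['pixels']); print(n,t,len(p),p.min(0).round(),p.max(0).round(),np.median(p,0).round())
    if t in('trivet_center','block_front'):
        z=np.median(p[:,2]); q=p[abs(p[:,2]-z)<5][:,:2].astype(np.float32)
        print(z, cv2.minAreaRect(q), cv2.boxPoints(cv2.minAreaRect(q)).round(1).tolist())
    if t=='mug_center':
        q=p[p[:,2]>82]; print('rim',q[:,:2].min(0),q[:,:2].max(0),len(q))
```

```text
top trivet_center 2244 [360. 163.  -4.] [504. 305.  27.] [430. 233.  19.]
18.806818425104666 ((430.76470947265625, 233.62965393066406), (126.42723846435547, 123.42930603027344), 77.77625274658203) [[357.1000061035156, 184.89999389648438], [477.70001220703125, 158.8000030517578], [504.5, 282.29998779296875], [383.79998779296875, 308.5]]
top block_front 6002 [514.  83.  -4.] [696. 326.  74.] [591. 202.  65.]
64.84055862116452 ((595.882080078125, 204.60304260253906), (242.85885620117188, 160.10403442382812), 89.62687683105469) [[515.0, 83.69999694824219], [675.0999755859375, 82.69999694824219], [676.7000122070312, 325.5], [516.5999755859375, 326.6000061035156]]
top mug_center 798 [ 406. -235.   -5.] [ 507. -148.   93.] [ 475. -188.   26.]
rim [ 438.82768133 -220.4849552 ] [ 507.03892144 -147.95447411] 142
top mug_handle 832 [ 406. -220.   -6.] [ 521. -148.   93.] [ 475. -186.   25.]
side trivet_center 1237 [363. 160.  -1.] [504. 356.  22.] [427. 208.  19.]
19.315150612074717 ((432.6960144042969, 230.51844787597656), (124.50572204589844, 123.85517883300781), 77.94827270507812) [[359.1000061035156, 182.60000610351562], [480.29998779296875, 156.6999969482422], [506.29998779296875, 278.5], [385.1000061035156, 304.29998779296875]]
side block_front 4166 [ 516.   80. -178.] [ 884. 1085.   68.] [573. 128.  60.]
59.59351266156477 ((597.630126953125, 202.84774780273438), (244.22572326660156, 158.17608642578125), 88.77151489257812) [[515.9000244140625, 82.5], [674.0999755859375, 79.0999984741211], [679.2999877929688, 323.20001220703125], [521.2000122070312, 326.6000061035156]]
side mug_center 2982 [ 408. -222.   -2.] [601. -51.  89.] [ 461. -202.   60.]
rim [ 439.235954   -222.39270345] [ 512.15699507 -150.12547316] 395
side mug_handle 3014 [ 408. -222.   -2.] [605. -21.  89.] [ 461. -202.   60.]
```

```bash
cat > ik.py <<'E'
import numpy as np
from scipy.spatial.transform import Rotation as R
L2,L3,D=450,450,-53; Lt=300
def ik(tcp,Rt,s4=1):
    w=np.array(tcp,float)-Lt*Rt[:,2]; q1=np.arctan2(w[1],w[0]); r=np.hypot(w[0],w[1]); z=w[2]-(D+Lt)
    d=np.hypot(r,z); c=(d*d-L2*L2-L3*L3)/(2*L2*L3)
    if abs(c)>1: return None
    q3=np.arccos(c); q2=np.arctan2(r,z)-np.arctan2(L3*np.sin(q3),L2+L3*np.cos(q3))
    M=R.from_euler('y',-(q2+q3)).as_matrix()@R.from_euler('z',-q1).as_matrix()@Rt
    a,b,g=R.from_matrix(M).as_euler('ZYZ',degrees=True)
    if b<0: a+=180;b=-b;g+=180
    return np.degrees([q1,q2,q3]).tolist()+[s4*((a+180)%360-180),b,((g-90+180)%360)-180]
def Rtool(beta,az=0,s=-1):
    b=np.radians(beta); z=np.array([np.cos(b),0,-np.sin(b)]); y=s*np.array([np.sin(b),0,np.cos(b)]); x=np.cross(y,z)
    return R.from_euler('z',az,degrees=True).as_matrix()@np.c_[x,y,z]
E
python3 - <<'E'
from ik import *
R0=R.from_euler('xyz',[180,0,164.77],degrees=True).as_matrix(); print(np.round(ik([150.9,554.4,235],R0),1))
for y in(230,280):
  for az in(-30,-15,0,15,30):
    for b in(88,75,60,50,40,30):
      print(y,az,b,np.round(ik([516-110*np.cos(np.radians(min(b,60))),y,15+110*np.sin(np.radians(b)) if b<60 else 40],Rtool(b,az)),0))
E
```

```text
[74.8 18.9 88.9  0.  72.2  0. ]
230 -30 88 [  27.   25.  110.   -2.   44. -121.]
230 -30 75 [ 34.  23. 115. -22.  38. -99.]
230 -30 60 [ 43.  24. 120. -50.  39. -67.]
230 -30 50 [ 50.  18. 122. -58.  48. -57.]
230 -30 40 [ 56.  23. 125. -69.  55. -40.]
230 -30 30 [ 61.  31. 126. -76.  63. -26.]
230 -15 88 [  27.   25.  110.   -2.   44. -136.]
230 -15 75 [  33.   21.  117.  -21.   33. -116.]
230 -15 60 [ 40.  20. 125. -57.  29. -75.]
230 -15 50 [ 47.  14. 129. -68.  38. -62.]
230 -15 40 [ 54.  18. 133. -85.  46. -38.]
230 -15 30 [ 60.  27. 135. -94.  57. -21.]
230 0 88 [  27.   24.  110.   -1.   43. -152.]
230 0 75 [  31.   20.  119.  -16.   29. -136.]
230 0 60 [ 36.  18. 129. -64.  19. -84.]
230 0 50 [ 42.   9. 134. -80.  26. -66.]
230 0 40 [  49.   14.  140. -107.   37.  -33.]
230 0 30 [  55.   24.  143. -118.   53.  -13.]
230 15 88 [  27.   24.  110.   -1.   43. -168.]
230 15 75 [  29.   19.  120.   -8.   26. -160.]
230 15 60 [  31.   16.  131.  -66.    9. -100.]
230 15 50 [  35.    7.  138. -101.   13.  -63.]
230 15 40 [  39.   11.  145. -140.   29.  -20.]
230 15 30 [  44.   22.  
[... 937 characters left out ...]
. -84.]
280 0 50 [ 48.  13. 129. -75.  30. -67.]
280 0 40 [ 54.  17. 135. -99.  39. -37.]
280 0 30 [  60.   26.  138. -110.   53.  -18.]
280 15 88 [  32.   27.  107.   -1.   45. -163.]
280 15 75 [  34.   22.  117.  -10.   28. -152.]
280 15 60 [ 37.  19. 127. -62.  12. -99.]
280 15 50 [ 42.  10. 133. -91.  17. -68.]
280 15 40 [  46.   14.  140. -128.   30.  -27.]
280 15 30 [  51.   23.  145. -138.   51.   -9.]
280 30 88 [  31.   27.  107.   -0.   45. -179.]
280 30 75 [  31.   21.  117.   -1.   27. -178.]
280 30 60 [  32.   18.  128.  -14.    4. -165.]
280 30 50 [  33.    9.  135. -149.    4.  -28.]
280 30 40 [  35.   12.  143. -170.   25.   -5.]
280 30 30 [  37.   22.  148. -172.   50.   -2.]
```

```bash
cat >> h.py <<'E'
def Rt(t,az=0,yaw=180):  # tool down, then leaned t deg with tips toward azimuth az
    return R.from_euler('z',az,degrees=True)*R.from_euler('y',-t,degrees=True)*R.from_euler('z',-az,degrees=True)*R.from_euler('xyz',[180,0,yaw],degrees=True)
def rows(p,rot,n=10,T0=None):
    T0=pose() if T0 is None else T0; R0=R.from_matrix(T0[:3,:3]); w=(R0.inv()*rot).as_rotvec()/n
    A=sum(((R0*R.from_rotvec(w*k)).as_matrix() for k in range(n)),np.zeros((3,3)))
    v=np.linalg.solve(A,np.array(p)-T0[:3,3]); print('x%d'%n,v.round(2).tolist(),w.round(4).tolist(), 'lim',np.linalg.norm(v).round(1),np.degrees(np.linalg.norm(w)).round(2))
    T=np.eye(4); T[:3,:3]=rot.as_matrix(); T[:3,3]=p; return T
E
python3 - <<'E'
from h import *
T=rows([325,232,130],Rt(10)); T=rows([325,232,24.5],Rt(10),10,T); print(Rt(10).as_matrix().round(2))
E
```

```text
x10 [-21.11, -29.57, 12.19] [-0.0023, -0.0174, -0.0265] lim 38.3 1.82
x10 [1.83, -0.0, 10.39] [0.0, -0.0, 0.0] lim 10.5 0.0
[[-0.98  0.    0.17]
 [ 0.    1.    0.  ]
 [-0.17  0.   -0.98]]
```

Emit:
servo_tool([
  [0, [-21.1, -29.6, 12.2], [-0.0023, -0.0174, -0.0265]],
  [0, [-21.1, -29.6, 12.2], [-0.0023, -0.0174, -0.0265]],
  [0, [-21.1, -29.6, 12.2], [-0.0023, -0.0174, -0.0265]],
  [0, [-21.1, -29.6, 12.2], [-0.0023, -0.0174, -0.0265]],
  [0, [-21.1, -29.6, 12.2], [-0.0023, -0.0174, -0.0265]],
  [0, [-21.1, -29.6, 12.2], [-0.0023, -0.0174, -0.0265]],
  [0, [-21.1, -29.6, 12.2], [-0.0023, -0.0174, -0.0265]],
  [0, [-21.1, -29.6, 12.2], [-0.0023, -0.0174, -0.0265]],
  [0, [-21.1, -29.6, 12.2], [-0.0023, -0.0174, -0.0265]],
  [0, [-21.1, -29.6, 12.2], [-0.0023, -0.0174, -0.0265]],
])

```text
time_s: 2.4
ee_pos: [325.4, 230.5, 129.9]
ee_rot: [180.0, 10.1, -179.9]
force: [-0.0, 0.4, 0.2]
gripper_width: 91.3
gripper_force: 0.0
```

Emit:
servo_tool([
  [0, [1.8, 0, 10.2], [0, 0, 0]],
  [0, [1.8, 0, 10.2], [0, 0, 0]],
  [0, [1.8, 0, 10.2], [0, 0, 0]],
  [0, [1.8, 0, 10.2], [0, 0, 0]],
  [0, [1.8, 0, 10.2], [0, 0, 0]],
  [0, [1.8, 0, 10.2], [0, 0, 0]],
  [0, [1.8, 0, 10.2], [0, 0, 0]],
  [0, [1.8, 0, 10.2], [0, 0, 0]],
  [0, [1.8, 0, 10.2], [0, 0, 0]],
  [0, [0, 0, 0], [0, 0, 0]],
])

```text
time_s: 3.4
ee_pos: [324.4, 231.3, 36.0]
ee_rot: [-179.9, 9.9, -180.0]
force: [-0.1, 0.2, -0.1]
gripper_width: 91.3
gripper_force: 0.0
```

Run:
```python
from h import *
s=state(); print(s['time_s'],s['ee_pos'].round(1),s['ee_rot'].round(2),s['force'].round(1),s['qpos'].round(1))
import ik; print(np.round(ik.ik(s['ee_pos'],pose()[:3,:3]),1))
f=grab('wrist','w1.png')
```

```text
3.4 [324.4 231.3  36. ] [-179.9     9.93 -179.99] [-0.1  0.2 -0.1] [ 38.8  15.2 132.6 -14.9  25.2 -38.2]
[ 40.4  10.8 131.8 -12.9  30.5 -38.9]
```

View pics/w1.png

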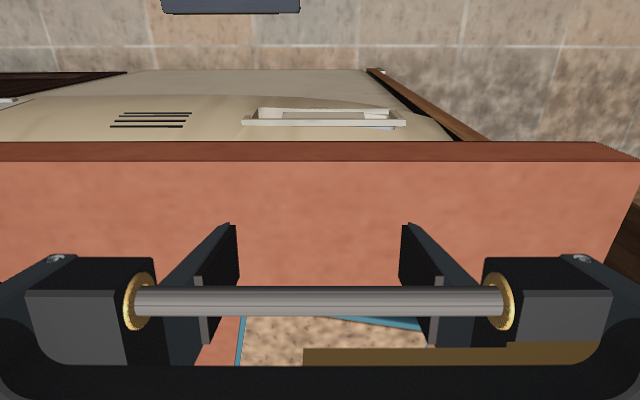

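Emit:
servo_tool([
  [0, [0.9, 0, 4.9], [0, 0, 0]],
  [0, [0.9, 0, 4.7], [0, 0, 0]],
  [0, [-4.9, 0, 0.9], [0, 0, 0]],
  [0, [-4.9, 0, 0.9], [0, 0, 0]],
  [0, [-4.9, 0, 0.9], [0, 0, 0]],
  [0, [-4.9, 0, 0.9], [0, 0, 0]],
  [0, [-4.9, 0, 0.9], [0, 0, 0]],
  [0, [-4.9, 0, 0.9], [0, 0, 0]],
  [0, [-4.9, 0, 0.9], [0, 0, 0]],
  [0, [-4.9, 0, 0.9], [0, 0, 0]],
])

```text
time_s: 4.45
ee_pos: [364.8, 231.6, 26.6]
ee_rot: [-180.0, 10.0, 180.0]
force: [-3.4, -0.4, 0.7]
gripper_width: 91.1
gripper_force: 1.6
```

Run:
```python
from h import *
s=state(); print(s['time_s'],s['ee_pos'].round(1),s['ee_rot'].round(2),s['force'].round(1),s['qpos'].round(1))
for n in('side','top'):
    f=grab(n,n+'1.png'); o=outline_of(f,'trivet_center')
    p=mask_pts(f,o[0]['pixels']); q=p[abs(p[:,2]-19)<5][:,:2].astype(np.float32); print(cv2.minAreaRect(q),q.min(0),q.max(0))
```

```text
4.45 [364.8 231.6  26.6] [-179.99   10.01  179.99] [-3.4 -0.4  0.7] [ 35.   18.4 129.5 -13.9  24.6 -42.7]
((448.44708251953125, 228.69775390625), (128.6126251220703, 104.91792297363281), 77.86222839355469) [383.63956 162.14728] [510.99597 297.7479 ]
((438.2059020996094, 237.19378662109375), (127.09046173095703, 122.83560943603516), 77.18321228027344) [388.13116 164.04996] [510.21445 309.90402]
```

Emit:
servo_tool([
  [0, [-2, 0, 0.35], [0, 0, 0]],
  [0, [-2, 0, 0.35], [0, 0, 0]],
  [0, [-2, 0, 0.35], [0, 0, 0]],
  [0, [-1, 0, 0.17], [0, 0, 0]],
  [0, [-1, 0, 0.17], [0, 0, 0]],
  [0, [-1, 0, 0.17], [0, 0, 0]],
  [0, [0, 0, 0], [0, 0, 0]],
  [0, [0, 0, 0], [0, 0, 0]],
  [0, [0, 0, 0], [0, 0, 0]],
  [0, [0, 0, 0], [0, 0, 0]],
])

```text
time_s: 5.65
ee_pos: [372.6, 231.4, 26.6]
ee_rot: [-179.9, 9.9, -180.0]
force: [-8.1, 2.3, 5.5]
gripper_width: 90.9
gripper_force: 4.7
```

Run:
```python
from h import *
s=state(); print(s['time_s'],s['ee_pos'].round(1),s['ee_rot'].round(2),s['force'].round(1),s['qpos'].round(1))
f=grab('top'); g=grab('side')
cv2.imwrite('pics/c2.png',np.vstack([cv2.resize(f['color'][120:280,160:320],(640,640))[150:450],cv2.resize(g['color'][130:220,180:380],(640,288))])[...,::-1])
```

```text
5.65 [372.6 231.4  26.6] [-179.94    9.93 -179.96] [-8.1  2.3  5.5] [ 34.4  18.8 128.7 -13.4  25.  -43.8]
```

View pics/c2.png

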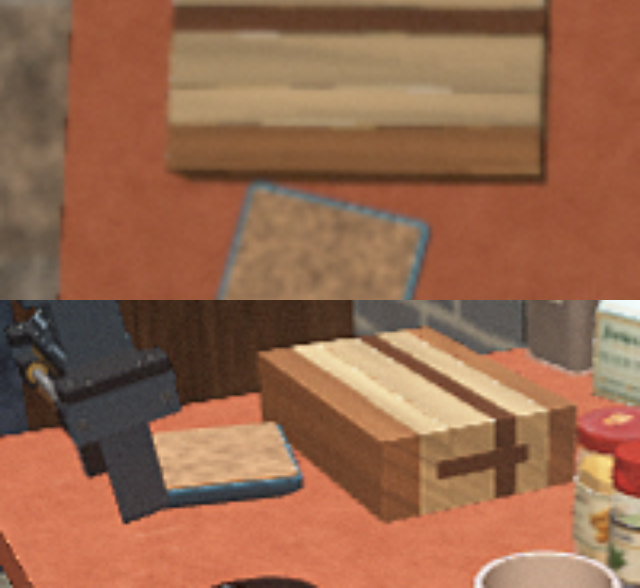

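Run:
```python
from h import *
f=grab('top'); g=grab('side')
# corners in top: crop px -> full
for c in [(252,183),(428,225)]:
    px=[160+c[0]/4,120+(c[1]+150)/4]; print(plane(f,[px],20).round(1))
for c in [(275,425-300),(300,475-300),(165,490-300),(155,432-300)]:
    px=[180+c[0]/3.2,130+c[1]/3.2]; print('side',plane(g,[px],20).round(1))
o=outline_of(g,'trivet_center'); p=mask_pts(g,o[0]['pixels']); q=p[abs(p[:,2]-19)<4]; print(q.min(0),q.max(0),cv2.boxPoints(cv2.minAreaRect(q[:,:2].astype(np.float32))).round())
A=np.c_[q[:,:2],np.ones(len(q))]; print(np.linalg.lstsq(A,q[:,2],rcond=None)[0])
```

```text
[[514.3 278.6  20. ]]
[[485.9 161.3  20. ]]
side [[511.7 264.6  20. ]]
side [[487.4 157.   20. ]]
side [[392.3 178.7  20. ]]
side [[422.3 297.3  20. ]]
[396.5348619  158.36840345  15.06015289] [518.06057749 297.99974946  21.79707211] [[393. 179.]
 [493. 156.]
 [520. 278.]
 [420. 300.]]
[-2.83235781e-03  1.25019527e-02  1.77694652e+01]
```

Emit:
servo_tool([
  [0, [9.85, 0, -1.75], [0, 0, 0]],
  [0, [9.85, 0, -1.75], [0, 0, 0]],
  [0, [9.85, 0, -1.75], [0, 0, 0]],
  [0, [7, 0, -1.2], [0, 0, 0]],
  [0, [0, 9, 0], [0, 0, 0]],
  [0, [0, 9, 0], [0, 0, 0]],
  [0, [-5, 0, 0.85], [0, 0, 0]],
  [0, [-5, 0, 0.85], [0, 0, 0]],
  [0, [-4, 0, 0.7], [0, 0, 0]],
  [0, [-4, 0, 0.7], [0, 0, 0]],
])

```text
time_s: 6.9
ee_pos: [354.0, 248.4, 26.3]
ee_rot: [-179.9, 9.8, 179.9]
force: [-5.6, -1.2, 3.1]
gripper_width: 91.1
gripper_force: 2.8
```

Emit:
servo_tool([
  [0, [-4, 0, 0.7], [0, 0, 0]],
  [0, [-4, 0, 0.7], [0, 0, 0]],
  [0, [-4, 0, 0.7], [0, 0, 0]],
  [0, [-3, 0, 0.5], [0, 0, 0]],
  [0, [-2, 0, 0.35], [0, 0, 0]],
  [0, [-1, 0, 0.17], [0, 0, 0]],
  [0, [0, 0, 0], [0, 0, 0]],
  [0, [0, 0, 0], [0, 0, 0]],
  [0, [0, 0, 0], [0, 0, 0]],
  [0, [0, 0, 0], [0, 0, 0]],
])

```text
time_s: 7.9
ee_pos: [372.9, 249.5, 26.8]
ee_rot: [-180.0, 10.0, 180.0]
force: [-4.1, -2.7, -1.9]
gripper_width: 91.2
gripper_force: 1.9
```

Run:
```python
from h import *
s=state(); print(s['time_s'],s['ee_pos'].round(1),s['force'].round(1))
g=grab('side'); f=grab('top')
cv2.imwrite('pics/c3.png',np.vstack([cv2.resize(f['color'][120:280,160:320],(640,640))[150:450],cv2.resize(g['color'][130:220,180:380],(640,288))])[...,::-1])
```

```text
7.9 [372.9 249.5  26.8] [-4.1 -2.7 -1.9]
```

View pics/c3.png

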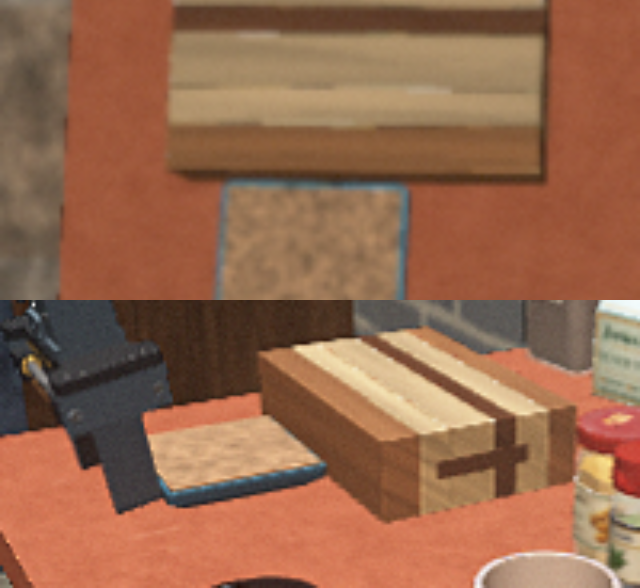

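Emit:
servo_tool([
  [0, [4, 0, -0.7], [0, 0, 0]],
  [0, [0, -11, 0], [0, 0, 0]],
  [0, [-4, 0, 0.7], [0, 0, 0]],
  [0, [-2, 0, 0.35], [0, 0, 0]],
  [0, [-1.5, 0, 0.25], [0, 0, 0]],
  [0, [-0.2, 0, -1], [0, 0, 0]],
  [0, [-0.2, 0, -1], [0, 0, 0]],
  [0, [-0.2, 0, -1], [0, 0, 0]],
  [0, [-0.2, 0, -1], [0, 0, 0]],
  [0, [-0.2, 0, -1], [0, 0, 0]],
])

```text
time_s: 9.0
ee_pos: [374.5, 237.4, 30.9]
ee_rot: [-179.9, 9.7, 179.9]
force: [-7.2, -0.0, -1.5]
gripper_width: 91.3
gripper_force: 3.5
```

```bash
cat > tri.py <<'E'
from h import *
def tri(n='side'):
    g=grab(n); o=outline_of(g,'trivet_center'); p=mask_pts(g,cv2.erode(o[0]['pixels'].astype(np.uint8),np.ones((3,3)))>0)
    m=np.median(p,0); p=p[np.linalg.norm(p-m,axis=1)<95]
    rng=np.random.default_rng(0); best=None
    for _ in range(200):
        a=p[rng.choice(len(p),3,False)]; nn=np.cross(a[1]-a[0],a[2]-a[0]); L=np.linalg.norm(nn)
        if L<1: continue
        nn/=L; k=abs((p-a[0])@nn)<2.5
        if best is None or k.sum()>best.sum(): best=k
    q=p[best]; c=q.mean(0); nn=np.linalg.svd(q-c)[2][2]; nn*=np.sign(nn@(g['M'][:3,3]-c)); print(n,'conf',o[0]['confidence'],'n',nn.round(3),'c',c.round(1),'min',q.min(0).round(),'max',q.max(0).round(),len(q),len(p))
    return g,q
if __name__=='__main__':
    s=state(); print(s['time_s'],s['ee_pos'].round(1),s['force'].round(1)); tri()
E
python3 tri.py
```

```text
9.0 [374.5 237.4  30.9] [-7.2 -0.  -1.5]
side conf 0.74 n [ 0.032 -0.013  0.999] c [459.  223.9  21.1] min [399. 174.  16.] max [512. 294.  24.] 720 913
```

Emit:
servo_tool([
  [0, [-0.4, 0, -1.5], [0, 0, 0]],
  [0, [-0.4, 0, -1.5], [0, 0, 0]],
  [0, [-0.4, 0, -1.5], [0, 0, 0]],
  [0, [-0.4, 0, -1.5], [0, 0, 0]],
  [0, [-0.4, 0, -1.5], [0, 0, 0]],
  [0, [-0.4, 0, -1.5], [0, 0, 0]],
  [0, [-0.4, 0, -1.5], [0, 0, 0]],
  [0, [-0.4, 0, -1.5], [0, 0, 0]],
  [0, [-0.4, 0, -1.5], [0, 0, 0]],
  [0, [-0.4, 0, -1.5], [0, 0, 0]],
])

```text
time_s: 10.1
ee_pos: [375.0, 237.1, 46.0]
ee_rot: [-179.8, 9.6, 179.8]
force: [-9.0, 1.2, -1.1]
gripper_width: 91.3
gripper_force: 4.4
```

```bash
python3 tri.py
```

```text
10.1 [375.  237.1  46. ] [-9.   1.2 -1.1]
side conf 0.96 n [0.151 0.005 0.989] c [456.9 222.6  28.7] min [401. 175.  19.] max [510. 288.  38.] 589 764
```

```bash
cat > tip.py <<'E'
from h import *
def corner(th,u,w):
    s,c=np.sin(np.radians(th)),np.cos(np.radians(th)); X0=516-124*c-20*s; Z0=max(114*s,124*s-8*c)
    return np.array([X0+u*c+w*s,Z0-u*s+w*c])
def tcp(F,t):
    s,c=np.sin(np.radians(t)),np.cos(np.radians(t)); return F-22*np.array([s,-c])-16*np.array([c,s])
def F_pinch(th,t,f=2):
    t=np.radians(t); return corner(th,0,8)-f*np.array([-np.sin(t),np.cos(t)])
def emit(wps,y,T=None):  # wps list of (tcp xz, t)
    T=pose() if T is None else T; out=[]
    for p,t in wps:
        R0=T[:3,:3]; r=Rt(t); v=R0.T@(np.array([p[0],y,p[1]])-T[:3,3]); w=(R.from_matrix(R0).inv()*r).as_rotvec()
        v=v.round(1);w=w.round(3); out.append([0,v.tolist(),w.tolist()]); 
        N=np.eye(4); N[:3,3]=T[:3,3]+R0@v; N[:3,:3]=(R.from_matrix(R0)*R.from_rotvec(w)).as_matrix(); T=N
    for i in range(0,len(out),10): print(out[i:i+10])
    return T
E
python3 - <<'E'
from tip import *
w=[]
for k in range(1,21):
    th=8.8+(30-8.8)*k/20; t=10+12*k/20; w.append((tcp(F_pinch(th,t)+[3,1],t),t))
emit(w,237.2)
E
```

```text
[[0, [-0.2, 0.1, 1.1], [-0.004, -0.017, -0.003]], [0, [-0.4, 0.0, -1.9], [0.0, -0.011, 0.0]], [0, [-0.4, 0.0, -1.7], [0.0, -0.01, 0.0]], [0, [-0.5, 0.0, -1.8], [0.0, -0.01, 0.0]], [0, [-0.5, 0.0, -1.7], [0.0, -0.011, 0.0]], [0, [-0.6, 0.0, -1.7], [0.0, -0.01, 0.0]], [0, [-0.7, 0.0, -1.7], [0.0, -0.011, 0.0]], [0, [-0.7, 0.0, -1.6], [0.0, -0.01, 0.0]], [0, [-0.8, 0.0, -1.6], [0.0, -0.011, 0.0]], [0, [-0.8, 0.0, -1.6], [0.0, -0.01, 0.0]]]
[[0, [-0.9, 0.0, -1.5], [0.0, -0.011, 0.0]], [0, [-0.9, 0.0, -1.5], [0.0, -0.01, 0.0]], [0, [-1.0, 0.0, -1.5], [0.0, -0.011, 0.0]], [0, [-1.0, 0.0, -1.4], [0.0, -0.01, 0.0]], [0, [-1.1, 0.0, -1.4], [0.0, -0.011, 0.0]], [0, [-1.1, 0.0, -1.3], [0.0, -0.01, 0.0]], [0, [-1.2, 0.0, -1.3], [0.0, -0.011, 0.0]], [0, [-1.2, 0.0, -1.2], [0.0, -0.01, 0.0]], [0, [-1.3, 0.0, -1.2], [0.0, -0.011, 0.0]], [0, [-1.3, 0.0, -1.1], [0.0, -0.01, 0.0]]]
```

Emit:
servo_tool([
  [0, [-0.4, 0, -0.3], [0, -0.012, 0]],
  [0, [-0.4, 0, -1.9], [0, -0.011, 0]],
  [0, [-0.4, 0, -1.7], [0, -0.01, 0]],
  [0, [-0.5, 0, -1.8], [0, -0.01, 0]],
  [0, [-0.5, 0, -1.7], [0, -0.011, 0]],
  [0, [-0.6, 0, -1.7], [0, -0.01, 0]],
  [0, [-0.7, 0, -1.7], [0, -0.011, 0]],
  [0, [-0.7, 0, -1.6], [0, -0.01, 0]],
  [0, [-0.8, 0, -1.6], [0, -0.011, 0]],
  [0, [-0.8, 0, -1.6], [0, -0.01, 0]],
])

```text
time_s: 11.2
ee_pos: [376.3, 236.8, 62.1]
ee_rot: [-179.8, 15.7, 179.8]
force: [-15.3, 3.1, 1.0]
gripper_width: 91.0
gripper_force: 7.2
```

```bash
python3 tri.py
```

```text
11.2 [376.3 236.8  62.1] [-15.3   3.1   1. ]
side conf 0.7 n [ 0.298 -0.001  0.955] c [458.  218.6  38.3] min [403. 174.  20.] max [512. 282.  56.] 486 694
```

```bash
cat >> tip.py <<'E'
def cP(th,u,w,P):
    s,c=np.sin(np.radians(th)),np.cos(np.radians(th)); a,b=u-124,w-20
    return np.array([P[0]+a*c+b*s,P[1]-a*s+b*c])
E
python3 - <<'E'
from tip import *
w=[]
for k in range(1,11):
    th=17.4+10.6*k/10; t=15.7+12.3*k/10; u=3*k/10
    w.append((tcp(cP(th,u,8-.8*u,[519.8,19.7]),t),t))
emit(w,236.8)
E
```

```text
[[0, [-0.9, -0.1, -1.2], [-0.004, -0.022, -0.002]], [0, [-0.8, 0.0, -1.2], [-0.0, -0.021, -0.0]], [0, [-0.8, 0.0, -1.2], [-0.0, -0.022, -0.0]], [0, [-0.9, 0.0, -1.2], [-0.0, -0.021, -0.0]], [0, [-1.0, 0.0, -1.1], [-0.0, -0.022, -0.0]], [0, [-1.0, 0.0, -1.0], [-0.0, -0.021, -0.0]], [0, [-1.0, 0.0, -1.0], [-0.0, -0.021, -0.0]], [0, [-1.1, 0.0, -0.9], [-0.0, -0.022, -0.0]], [0, [-1.2, 0.0, -0.9], [-0.0, -0.021, -0.0]], [0, [-1.2, 0.0, -0.8], [-0.0, -0.022, -0.0]]]
```

Emit:
servo_tool([
  [0, [-0.9, 0, -1.2], [0, -0.022, 0]],
  [0, [-0.8, 0, -1.2], [0, -0.021, 0]],
  [0, [-0.8, 0, -1.2], [0, -0.022, 0]],
  [0, [-0.9, 0, -1.2], [0, -0.021, 0]],
  [0, [-1, 0, -1.1], [0, -0.022, 0]],
  [0, [-1, 0, -1], [0, -0.021, 0]],
  [0, [-1, 0, -1], [0, -0.021, 0]],
  [0, [-1.1, 0, -0.9], [0, -0.022, 0]],
  [0, [-1.2, 0, -0.9], [0, -0.021, 0]],
  [0, [-1.2, 0, -0.8], [0, -0.022, 0]],
])

```text
time_s: 12.3
ee_pos: [383.4, 237.5, 76.3]
ee_rot: [-180.0, 28.3, 179.9]
force: [-12.1, -1.6, 4.2]
gripper_width: 91.0
gripper_force: 5.2
```

```bash
python3 tri.py
```

```text
12.3 [383.4 237.5  76.3] [-12.1  -1.6   4.2]
side conf 0.39 n [-0.016 -1.     0.008] c [583.   84.9  38.1] min [516.  81.   6.] max [660.  89.  67.] 1203 2700
```

```bash
cat > tri2.py <<'E'
from h import *
def cloud(n):
    g=grab(n); v,u=np.mgrid[0:400:1,0:640:1]; return pts(g,np.c_[u.ravel(),v.ravel()])
def fit(lo,hi,n='top',it=300,tol=2):
    p=cloud(n); q=p[((p>lo)&(p<hi)).all(1)]; 
    if len(q)<30: print(n,'few',len(q)); return
    rng=np.random.default_rng(0); best=np.zeros(len(q),bool)
    for _ in range(it):
        a=q[rng.choice(len(q),3,False)]; nn=np.cross(a[1]-a[0],a[2]-a[0]); L=np.linalg.norm(nn)
        if L<50: continue
        k=abs((q-a[0])@nn/L)<tol
        if k.sum()>best.sum(): best=k
    b=q[best]; c=b.mean(0); nn=np.linalg.svd(b-c)[2][2]; nn*=np.sign(nn[2]); print(n,'n',nn.round(3),'th',np.degrees(np.arctan2(nn[0],nn[2])).round(1),'c',c.round(1),'min',b.min(0).round(),'max',b.max(0).round(),len(b),len(q))
    return b
if __name__=='__main__':
    s=state(); print(s['time_s'],s['ee_pos'].round(1),s['ee_rot'].round(1),s['force'].round(1))
    fit([395,170,10],[513,305,130],'side'); fit([395,170,10],[513,305,130],'top')
E
python3 tri2.py
```

```text
12.4 [383.4 237.5  76.3] [-179.9   28.2  179.9] [-10.6  -2.    2.9]
side n [ 0.516 -0.02   0.856] th 31.1 c [459.6 226.2  48.8] min [395. 174.  14.] max [513. 299.  87.] 336 707
top n [0.531 0.002 0.847] th 32.1 c [460.6 239.6  46.2] min [396. 178.  13.] max [513. 302.  86.] 1188 1947
```

Run:
```python
from tip import *
w=[]
for k in range(1,31):
    th=32+18*k/10 if k<=10 else 50+39*(k-10)/20
    u=2+12*min(k,10)/10+6*max(0,k-10)/20; ww=max(0,8-.8*u)
    w.append((tcp(corner(th,u,ww)+[3.5,-.5],28),28))
emit(w,237.5)
```

```text
[[0, [-3.2, -0.0, 0.3], [-0.001, 0.004, -0.002]], [0, [-2.6, -0.0, -0.1], [-0.0, -0.0, 0.0]], [0, [-2.5, -0.0, 0.0], [-0.0, -0.0, 0.0]], [0, [-2.5, -0.0, -0.0], [-0.0, -0.0, 0.0]], [0, [-2.7, -0.0, -0.2], [-0.0, -0.0, 0.0]], [0, [-2.6, -0.0, -0.2], [-0.0, -0.0, 0.0]], [0, [-2.8, -0.0, -0.1], [-0.0, -0.0, 0.0]], [0, [-3.5, -0.0, -0.2], [-0.0, -0.0, 0.0]], [0, [-3.4, -0.0, -0.1], [-0.0, -0.0, 0.0]], [0, [-3.3, -0.0, 0.0], [-0.0, -0.0, 0.0]]]
[[0, [-3.5, -0.0, -0.8], [-0.0, -0.0, 0.0]], [0, [-3.5, -0.0, -0.7], [-0.0, -0.0, 0.0]], [0, [-3.4, -0.0, -0.5], [-0.0, -0.0, 0.0]], [0, [-3.5, -0.0, -0.4], [-0.0, -0.0, 0.0]], [0, [-3.5, -0.0, -0.3], [-0.0, -0.0, 0.0]], [0, [-3.6, -0.0, -0.2], [-0.0, -0.0, 0.0]], [0, [-3.5, -0.0, 0.0], [-0.0, -0.0, 0.0]], [0, [-3.5, -0.0, 0.1], [-0.0, -0.0, 0.0]], [0, [-3.5, -0.0, 0.3], [-0.0, -0.0, 0.0]], [0, [-3.5, -0.0, 0.3], [-0.0, -0.0, 0.0]]]
[[0, [-3.4, -0.0, 0.5], [-0.0, -0.0, 0.0]], [0, [-3.5, -0.0, 0.7], [-0.0, -0.0, 0.0]], [0, [-3.4, -0.0, 0.7], [-0.0, -0.0, 0.0]], [0, [-3.4, -0.0, 0.9], [-0.0, -0.0, 0.0]], [0, [-3.4, -0.0, 1.0], [-0.0, -0.0, 0.0]], [0, [-3.3, -0.0, 1.1], [-0.0, -0.0, 0.0]], [0, [-3.3, -0.0, 1.2], [-0.0, -0.0, 0.0]], [0, [-3.3, -0.0, 1.4], [-0.0, -0.0, 0.0]], [0, [-3.2, -0.0, 1.4], [-0.0, -0.0, 0.0]], [0, [-3.2, -0.0, 1.6], [-0.0, -0.0, 0.0]]]
```

Emit:
servo_tool([
  [0, [-2.8, 0, 0], [0, 0, 0]],
  [0, [-2.6, 0, -0.1], [0, 0, 0]],
  [0, [-2.5, 0, 0], [0, 0, 0]],
  [0, [-2.5, 0, 0], [0, 0, 0]],
  [0, [-2.7, 0, -0.2], [0, 0, 0]],
  [0, [-2.6, 0, -0.2], [0, 0, 0]],
  [0, [-2.8, 0, -0.1], [0, 0, 0]],
  [0, [-3.5, 0, -0.2], [0, 0, 0]],
  [0, [-3.4, 0, -0.1], [0, 0, 0]],
  [0, [-3.3, 0, 0], [0, 0, 0]],
])

```text
time_s: 13.5
ee_pos: [410.5, 238.9, 92.1]
ee_rot: [179.9, 28.4, 180.0]
force: [-2.0, -0.5, 1.1]
gripper_width: 91.6
gripper_force: 1.0
```

```bash
python3 tri2.py
```

```text
13.5 [410.5 238.9  92.1] [179.9  28.4 180. ] [-2.  -0.5  1.1]
side n [0.09  0.994 0.056] th 57.9 c [436.4 180.1  80.9] min [395. 176.  10.] max [512. 185. 130.] 367 846
top n [ 0.8   -0.016  0.6  ] th 53.1 c [475.8 238.2  60.7] min [439. 177.  11.] max [513. 301. 108.] 974 1496
```

Emit:
servo_tool([
  [0, [-3.2, 0, -0.8], [0, 0, 0]],
  [0, [-3.3, 0, -0.7], [0, 0, 0]],
  [0, [-3.3, 0, -0.5], [0, 0, 0]],
  [0, [-3.4, 0, -0.4], [0, 0, 0]],
  [0, [-3.4, 0, -0.3], [0, 0, 0]],
  [0, [-3.4, 0, -0.2], [0, 0, 0]],
  [0, [-3.4, 0, 0], [0, 0, 0]],
  [0, [-3.4, 0, 0.1], [0, 0, 0]],
  [0, [-3.4, 0, 0.3], [0, 0, 0]],
  [0, [-3.4, 0, 0.3], [0, 0, 0]],
])

```text
time_s: 14.6
ee_pos: [439.3, 238.7, 110.0]
ee_rot: [-180.0, 28.4, 180.0]
force: [-1.6, -0.4, 1.1]
gripper_width: 91.0
gripper_force: 0.5
```

```bash
python3 tri2.py
```

```text
14.6 [439.3 238.7 110. ] [-180.    28.4  180. ] [-1.6 -0.4  1.1]
side n [0.075 0.997 0.013] th 80.3 c [463.8 180.2  87.9] min [413. 176.  10.] max [513. 185. 130.] 335 1027
top n [ 0.943 -0.016  0.333] th 70.5 c [491.7 237.6  76. ] min [474. 178.  12.] max [513. 301. 122.] 474 867
```

Emit:
servo_tool([
  [0, [-3.4, 0, 0.5], [0, 0, 0]],
  [0, [-3.5, 0, 0.7], [0, 0, 0]],
  [0, [-3.4, 0, 0.7], [0, 0, 0]],
  [0, [-3.4, 0, 0.9], [0, 0, 0]],
  [0, [-3.4, 0, 1], [0, 0, 0]],
  [0, [-3.3, 0, 1.1], [0, 0, 0]],
  [0, [-3.3, 0, 1.2], [0, 0, 0]],
  [0, [-3.1, 0, 1.4], [0, 0, 0]],
  [0, [-2.8, 0, 1.4], [0, 0, 0]],
  [0, [-2.5, 0, 1.4], [0, 0, 0]],
])

```text
time_s: 15.7
ee_pos: [472.5, 238.7, 116.1]
ee_rot: [-180.0, 28.4, 180.0]
force: [0.7, -0.3, 0.2]
gripper_width: 91.1
gripper_force: 0.0
```

Run:
```python
from h import *
from tri2 import *
s=state(); print(s['time_s'],s['ee_pos'].round(1),s['force'].round(1))
p=cloud('top'); q=p[((p>[470,165,100])&(p<[540,310,135])).all(1)]; print(len(q),np.percentile(q,[2,50,98],axis=0).round(1))
g=grab('side'); cv2.imwrite('pics/c4.png',cv2.resize(g['color'][80:230,200:420],(748,510))[...,::-1])
```

```text
15.7 [472.5 238.7 116.1] [ 0.7 -0.3  0.2]
494 [[480.5 179.3 101.9]
 [503.7 240.9 120.5]
 [516.5 296.7 129.6]]
```

View pics/c4.png

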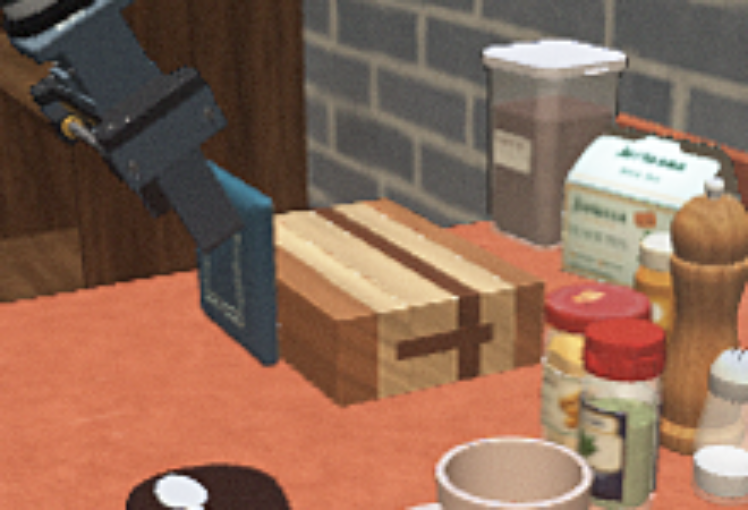

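Run:
```python
from h import *
T=rows([432.5,238.7,116],Rt(28.4),3); T=rows([460,238,190],Rt(0,yaw=90),14,T); T=rows([507,238,160],Rt(0,yaw=90),3,T);T=rows([507,238,119],Rt(0,yaw=90),5,T)
```

```text
x3 [11.75, -0.02, -6.33] [-0.0, 0.0002, -0.0001] lim 13.3 0.01
x14 [-3.01, 2.15, -4.58] [0.0278, 0.0278, 0.1097] lim 5.9 6.67
x3 [0.0, 15.67, 10.0] [-0.0, 0.0, -0.0] lim 18.6 0.0
x5 [0.0, -0.0, 8.2] [-0.0, 0.0, -0.0] lim 8.2 0.0
```

Emit:
servo_tool([
  [0, [11.8, 0, -6.3], [0, 0, 0]],
  [0, [11.8, 0, -6.3], [0, 0, 0]],
  [0, [11.8, 0, -6.3], [0, 0, 0]],
  [0, [-3, 2.1, -4.6], [0.0278, 0.0278, 0.1097]],
  [0, [-3, 2.1, -4.6], [0.0278, 0.0278, 0.1097]],
  [0, [-3, 2.1, -4.6], [0.0278, 0.0278, 0.1097]],
  [0, [-3, 2.1, -4.6], [0.0278, 0.0278, 0.1097]],
  [0, [-3, 2.1, -4.6], [0.0278, 0.0278, 0.1097]],
  [0, [-3, 2.1, -4.6], [0.0278, 0.0278, 0.1097]],
  [0, [-3, 2.1, -4.6], [0.0278, 0.0278, 0.1097]],
])

```text
time_s: 16.8
ee_pos: [441.8, 247.7, 154.5]
ee_rot: [173.9, 14.0, 133.3]
force: [-0.2, 0.5, 0.2]
gripper_width: 91.2
gripper_force: 0.0
```

Emit:
servo_tool([
  [0, [-3, 2.1, -4.6], [0.0278, 0.0278, 0.1097]],
  [0, [-3, 2.1, -4.6], [0.0278, 0.0278, 0.1097]],
  [0, [-3, 2.1, -4.6], [0.0278, 0.0278, 0.1097]],
  [0, [-3, 2.1, -4.6], [0.0278, 0.0278, 0.1097]],
  [0, [-3, 2.1, -4.6], [0.0278, 0.0278, 0.1097]],
  [0, [-3, 2.1, -4.6], [0.0278, 0.0278, 0.1097]],
  [0, [-3, 2.1, -4.6], [0.0278, 0.0278, 0.1097]],
  [0, [0, 15.7, 0], [0, 0, 0]],
  [0, [0, 15.7, 0], [0, 0, 0]],
  [0, [0, 15.7, 0], [0, 0, 0]],
])

```text
time_s: 17.8
ee_pos: [506.5, 237.4, 189.9]
ee_rot: [-180.0, 0.0, 90.0]
force: [0.1, -0.5, -0.6]
gripper_width: 91.6
gripper_force: 0.0
```

Run:
```python
from h import *
from tri2 import *
s=state(); print(s['time_s'],s['ee_pos'].round(1),s['ee_rot'].round(1),s['force'].round(1),s['qpos'].round(1))
g=grab('side'); o=outline_of(g,'trivet_center'); p=mask_pts(g,o[0]['pixels']); p=p[(p[:,0]<525)&(p[:,0]>470)&(p[:,1]<310)]; print(np.percentile(p,[2,50,98],axis=0).round(1))
q=p[(p[:,1]>190)&(p[:,2]<110)&(p[:,2]>12)]; print(np.polyfit(q[:,2],q[:,0],1))
T=rows([507,238,119],Rt(0,yaw=90),8)
```

```text
17.8 [506.5 237.4 189.9] [-180.    0.   90.] [ 0.1 -0.5 -0.6] [23.9 18.8 95.8  0.  65.4 24. ]
[[499.7 175.2  10.7]
 [501.9 205.8  71.9]
 [517.3 284.  123.9]]
[-8.92678381e-04  5.01021006e+02]
x8 [0.05, -0.06, 8.83] [0.0, 0.0, -0.0001] lim 8.8 0.01
```

Emit:
servo_tool([
  [0, [0, 2.5, 8.8], [0, 0, 0]],
  [0, [0, 0, 8.8], [0, 0, 0]],
  [0, [0, 0, 8.8], [0, 0, 0]],
  [0, [0, 0, 8.8], [0, 0, 0]],
  [0, [0, 0, 8.8], [0, 0, 0]],
  [0, [0, 0, 8.8], [0, 0, 0]],
  [0, [0, 0, 8.8], [0, 0, 0]],
  [0, [0, 0, 8.8], [0, 0, 0]],
  [120, [0, 0, 0], [0, 0, 0]],
  [170, [0, 0, 0], [0, 0, 0]],
], squeeze=10)

```text
time_s: 18.9
ee_pos: [508.6, 237.6, 119.4]
ee_rot: [-180.0, 0.0, 90.0]
force: [-0.1, 0.2, 0.5]
gripper_width: 78.0
gripper_force: 0.0
```

Emit:
servo_tool([
  [200, [0, 0, 0], [0, 0, 0]],
  [220, [0, 0, 0], [0, 0, 0]],
  [255, [0, 0, 0], [0, 0, 0]],
  [255, [0, 0, 0], [0, 0, 0]],
  [255, [0, 0, 0], [0, 0, 0]],
  [255, [0, 0, 0], [0, 0, 0]],
  [255, [0, 0, 0], [0, 0, 0]],
  [255, [0, 0, 0], [0, 0, 0]],
  [255, [0, 0, -2], [0, 0, 0]],
  [255, [0, 0, -2], [0, 0, 0]],
], squeeze=35)

```text
time_s: 19.9
ee_pos: [508.0, 237.3, 122.9]
ee_rot: [-179.9, 0.0, 90.0]
force: [0.0, -0.4, -4.1]
gripper_width: 20.1
gripper_force: 34.9
```

Run:
```python
from ik import *
from workcell import state
s=state(); print({k:(v if np.isscalar(v) else np.round(v,1)) for k,v in s.items()})
from h import pose
# plate geometry & IK feasibility: carry path
for (p,b,az) in [((420,285,170),84,-8),((410,285,140),70,0),((440,280,120),60,0),((440,280,110),52,0),((400,280,60),65,0),((390,280,35),76,0),((390,270,35),76,0)]:
    print(p,b,az,np.round(ik(p,Rtool(b,az)),0))
```

```text
{'time_s': 19.9, 'qpos': array([ 23.9,  22.5, 100.8,   0. ,  56.8,  23.9]), 'qvel': array([-0. , -1.4, -1.7, -0. ,  2.6,  0.1]), 'effort': array([ -0. , -44.1, -21.3,   0.1,  -0. ,   0. ]), 'ee_pos': array([508. , 237.3, 122.9]), 'ee_rot': array([-179.9,    0. ,   90. ]), 'force': array([ 0. , -0.4, -4.1]), 'torque': array([-0.1,  0. , -0. ]), 'gripper_force': 34.92596651427448, 'gripper_width': 20.056936620755963}
(420, 285, 170) 84 -8 [  37.   12.  107.   -5.   57. -133.]
(410, 285, 140) 70 0 [  43.    8.  119.  -21.   40. -122.]
(440, 280, 120) 60 0 [  44.   10.  124.  -43.   31. -102.]
(440, 280, 110) 52 0 [ 48.  11. 128. -67.  30. -76.]
(400, 280, 60) 65 0 [ 46.  14. 127. -42.  27. -98.]
(390, 280, 35) 76 0 [  41.   18.  123.  -19.   30. -123.]
(390, 270, 35) 76 0 [  40.   17.  124.  -19.   29. -124.]
```

Run:
```python
from h import *
import ik
Rb=lambda b,az=0: R.from_matrix(ik.Rtool(b,az))
T=rows([440,242,152],Rt(0,yaw=90),4); T=rows([425,262,152],Rt(0,yaw=180),12,T); T=rows([415,278,158],Rb(80,-6),12,T); T=rows([453,274,112],Rb(60,0),12,T)
```

```text
x4 [1.16, -17.01, -7.24] [-0.0005, 0.0002, -0.0001] lim 18.5 0.03
x12 [2.31, 0.18, 0.0] [0.0, 0.0, -0.1309] lim 2.3 7.5
x12 [-0.22, 1.67, -0.63] [0.0118, -0.0107, -0.1218] lim 1.8 7.04
x12 [0.18, -1.76, 4.69] [0.0291, -0.003, -0.0082] lim 5.0 1.74
```

Emit:
servo_tool([
  [255, [1.2, -8, -7.3], [0, 0, 0]],
  [255, [1.2, -20, -7.3], [0, 0, 0]],
  [255, [1.2, -20, -7.3], [0, 0, 0]],
  [255, [1.2, -20, -7.3], [0, 0, 0]],
  [255, [2.3, 0.2, 0], [0, 0, -0.1309]],
  [255, [2.3, 0.2, 0], [0, 0, -0.1309]],
  [255, [2.3, 0.2, 0], [0, 0, -0.1309]],
  [255, [2.3, 0.2, 0], [0, 0, -0.1309]],
  [255, [2.3, 0.2, 0], [0, 0, -0.1309]],
  [255, [2.3, 0.2, 0], [0, 0, -0.1309]],
])

```text
time_s: 20.9
ee_pos: [436.6, 255.6, 153.1]
ee_rot: [-180.0, -0.0, 135.3]
force: [0.7, -0.1, -4.1]
gripper_width: 20.1
gripper_force: 34.9
```

Emit:
servo_tool([
  [255, [2.3, 0.2, 0], [0, 0, -0.1309]],
  [255, [2.3, 0.2, 0], [0, 0, -0.1309]],
  [255, [2.3, 0.2, 0], [0, 0, -0.1309]],
  [255, [2.3, 0.2, 0], [0, 0, -0.1309]],
  [255, [2.3, 0.2, 0], [0, 0, -0.1309]],
  [255, [2.3, 0.2, 0], [0, 0, -0.1309]],
  [255, [-0.2, 1.7, -0.6], [0.0118, -0.0107, -0.1218]],
  [255, [-0.2, 1.7, -0.6], [0.0118, -0.0107, -0.1218]],
  [255, [-0.2, 1.7, -0.6], [0.0118, -0.0107, -0.1218]],
  [255, [-0.2, 1.7, -0.6], [0.0118, -0.0107, -0.1218]],
])

```text
time_s: 21.9
ee_pos: [424.6, 269.4, 155.4]
ee_rot: [-176.8, 1.7, -151.8]
force: [-0.2, 0.3, -4.3]
gripper_width: 19.9
gripper_force: 34.9
```

Emit:
servo_tool([
  [255, [-0.2, 1.7, -0.6], [0.0118, -0.0107, -0.1218]],
  [255, [-0.2, 1.7, -0.6], [0.0118, -0.0107, -0.1218]],
  [255, [-0.2, 1.7, -0.6], [0.0118, -0.0107, -0.1218]],
  [255, [-0.2, 1.7, -0.6], [0.0118, -0.0107, -0.1218]],
  [255, [-0.2, 1.7, -0.6], [0.0118, -0.0107, -0.1218]],
  [255, [-0.2, 1.7, -0.6], [0.0118, -0.0107, -0.1218]],
  [255, [-0.2, 1.7, -0.6], [0.0118, -0.0107, -0.1218]],
  [255, [-0.2, 1.7, -0.6], [0.0118, -0.0107, -0.1218]],
  [255, [0, 0, 0], [0, 0, 0]],
  [255, [0, 0, 0], [0, 0, 0]],
])

```text
time_s: 22.9
ee_pos: [415.0, 278.6, 158.6]
ee_rot: [-170.0, 0.0, -96.2]
force: [0.9, -0.4, -3.5]
gripper_width: 19.7
gripper_force: 34.9
```

Run:
```python
from h import *
import ik
Rb=lambda b,az=0: R.from_matrix(ik.Rtool(b,az))
s=state(); print({k:(v if np.isscalar(v) else np.round(v,1)) for k,v in s.items()}); print(pose()[:3,:3].round(3)); print(Rb(80,-6).as_matrix().round(3))
print(np.round(ik.ik(s['ee_pos'],pose()[:3,:3]),1))
T=rows([453,274,114],Rb(60,0),10)
```

```text
{'time_s': 22.9, 'qpos': array([  36.8,   12.2,  111.2,   -8.9,   49.5, -131.7]), 'qvel': array([-0.2,  0.5, -0.5, -0. , -0.3, -0.3]), 'effort': array([  0.1, -34.8, -21.7,  -0.6,  -0.6,  -0. ]), 'ee_pos': array([415. , 278.6, 158.6]), 'ee_rot': array([-170. ,    0. ,  -96.2]), 'force': array([ 0.9, -0.4, -3.5]), 'torque': array([ 0.1,  0.4, -0.1]), 'gripper_force': 34.927940857596695, 'gripper_width': 19.732164598228664}
[[-0.108 -0.979  0.172]
 [-0.994  0.106 -0.018]
 [-0.001 -0.173 -0.985]]
[[-0.105 -0.979  0.173]
 [-0.995  0.103 -0.018]
 [-0.    -0.174 -0.985]]
[  38.    10.   111.7   -8.8   51.5 -130.7]
x10 [0.26, -2.18, 5.49] [0.035, -0.0036, -0.0102] lim 5.9 2.1
```

Emit:
servo_tool([
  [255, [0.3, -2.2, 5.5], [0.035, -0.0036, -0.0102]],
  [255, [0.3, -2.2, 5.5], [0.035, -0.0036, -0.0102]],
  [255, [0.3, -2.2, 5.5], [0.035, -0.0036, -0.0102]],
  [255, [0.3, -2.2, 5.5], [0.035, -0.0036, -0.0102]],
  [255, [0.3, -2.2, 5.5], [0.035, -0.0036, -0.0102]],
  [255, [0.3, -2.2, 5.5], [0.035, -0.0036, -0.0102]],
  [255, [0.3, -2.2, 5.5], [0.035, -0.0036, -0.0102]],
  [255, [0.3, -2.2, 5.5], [0.035, -0.0036, -0.0102]],
  [255, [0.3, -2.2, 5.5], [0.035, -0.0036, -0.0102]],
  [255, [0.3, -2.2, 5.5], [0.035, -0.0036, -0.0102]],
])

```text
time_s: 23.9
ee_pos: [454.0, 273.8, 113.7]
ee_rot: [-149.9, 0.0, -90.0]
force: [0.5, -0.7, -3.9]
gripper_width: 20.1
gripper_force: 34.9
```

Run:
```python
from h import *
from tri2 import *
s=state(); print({k:(v if np.isscalar(v) else np.round(v,1)) for k,v in s.items() if k in('time_s','ee_pos','ee_rot','qpos','force','gripper_width')}); P=pose()
C=P[:3,3]+119*P[:3,2]+10*P[:3,1]; E=P[:3,3]+119*P[:3,2]-2*P[:3,1]; print('C',C.round(1),'E',E.round(1),P[:3,:3].round(3).tolist())
p=cloud('side'); q=p[((p>[380,200,2.5])&(p<[512,217,130])).all(1)]; print(len(q),q[np.argsort(q[:,2])][:15].round(1))
```

```text
{'time_s': 23.9, 'qpos': array([ 41.1,  14.3, 124.2, -48.6,  26. , -97.4]), 'ee_pos': array([454. , 273.8, 113.7]), 'ee_rot': array([-149.9,    0. ,  -90. ]), 'force': array([ 0.5, -0.7, -3.9]), 'gripper_width': 20.05952384734627}
C [505.  273.9   5.7] E [515.4 273.9  11.7] [[-0.0, -0.865, 0.502], [-1.0, 0.001, 0.001], [-0.001, -0.502, -0.865]]
334 [[508.2 211.7   8.7]
 [503.5 213.    9.2]
 [511.7 213.3  10.2]
 [504.5 215.4  10.9]
 [501.9 215.5  11.3]
 [508.2 211.3  11.5]
 [505.4 210.9  12.2]
 [510.6 210.3  14. ]
 [501.9 215.1  14.1]
 [507.9 210.3  14.6]
 [503.3 211.8  15. ]
 [504.6 208.6  15.8]
 [510.4 209.4  17. ]
 [507.6 209.1  17.7]
 [500.7 211.7  18.1]]
```

Emit:
servo_tool([
  [255, [0, 0.6, 1], [0, 0, 0]],
  [255, [0, 0.6, 1], [0, 0, 0]],
  [255, [0, 0.6, 1], [0, 0, 0]],
  [255, [0, 0.4, 0.7], [0, 0, 0]],
  [255, [0, 0.4, 0.7], [0, 0, 0]],
  [255, [0, 0.2, 0.4], [0, 0, 0]],
  [255, [0, 0, 0], [0, 0, 0]],
  [255, [0, 0, 0], [0, 0, 0]],
  [255, [0, 0, 0], [0, 0, 0]],
  [255, [0, 0, 0], [0, 0, 0]],
], squeeze=20)

```text
time_s: 24.95
ee_pos: [453.9, 274.0, 108.6]
ee_rot: [-149.9, -0.0, -89.9]
force: [-3.5, -0.7, 2.7]
gripper_width: 20.0
gripper_force: 20.0
```

Run:
```python
from h import *
s=state(); print({k:(v if np.isscalar(v) else np.round(v,1)) for k,v in s.items() if k in('time_s','ee_pos','ee_rot','force','gripper_width','gripper_force')}); P=pose()
C=P[:3,3]+119*P[:3,2]+10*P[:3,1];print('C',C.round(1))
```

```text
{'time_s': 24.95, 'ee_pos': array([453.9, 274. , 108.6]), 'ee_rot': array([-149.9,   -0. ,  -89.9]), 'force': array([-3.5, -0.7,  2.7]), 'gripper_force': 19.970903147477657, 'gripper_width': 20.010459772594984}
C [504.9 274.1   0.6]
```

Emit:
servo_tool([
  [206, [0, 0, 0], [0, 0, 0]],
  [202, [0, 0, 0], [0, 0, 0]],
  [199, [0, 0, 0], [0, 0, 0]],
  [196, [0, 0, 0], [0, 0, 0]],
  [193, [0, 0, 0], [0, 0, 0]],
  [190, [0, 0, 0], [0, 0, 0]],
  [187, [0, 0, 0], [0, 0, 0]],
  [184, [0, 0, 0], [0, 0, 0]],
  [181, [0, 0, 0], [0, 0, 0]],
  [178, [0, 0, 0], [0, 0, 0]],
], squeeze=10)

```text
time_s: 25.95
ee_pos: [453.7, 273.7, 108.1]
ee_rot: [-150.0, -0.0, -89.9]
force: [0.1, -0.0, -0.1]
gripper_width: 26.9
gripper_force: 0.4
```

```bash
cat > st.py <<'E'
from tri2 import *
s=state(); print({k:(v if np.isscalar(v) else np.round(v,1)) for k,v in s.items() if k in('time_s','ee_pos','ee_rot','qpos','force','gripper_width','gripper_force')}); P=pose()
tip=P[:3,3]+22*P[:3,2]; w=s['gripper_width']/2; print('lower inner tip',(tip+w*P[:3,1]).round(1),'outer',(tip+(w+13.5)*P[:3,1]).round(1),'upper',(tip-w*P[:3,1]).round(1))
p=cloud('side'); q=p[((p>[370,150,3])&(p<[513,216,125])).all(1)]; # right side edge of plate (faces -y)
m=np.polyfit(q[:,0],q[:,2],1) if len(q)>20 else None; print(len(q),np.percentile(q,[1,50,99],axis=0).round(1),m)
fit([385,225,4],[513,330,125],'top'); b=q[:,[0,2]].astype(np.float32); print(cv2.minAreaRect(b))
E
python3 st.py
```

```text
{'time_s': 25.95, 'qpos': array([ 41. ,  14.8, 124.6, -49.9,  25.4, -96.2]), 'ee_pos': array([453.7, 273.7, 108.1]), 'ee_rot': array([-150. ,   -0. ,  -89.9]), 'force': array([ 0.1, -0. , -0.1]), 'gripper_force': 0.3981771972030401, 'gripper_width': 26.94637274278858}
lower inner tip [453.1 273.7  82.4] outer [441.4 273.7  75.6] upper [476.4 273.8  95.9]
309 [[444.8 206.6   7.9]
 [477.1 211.1  61.1]
 [510.9 215.8 108.6]] [ -1.52026362 786.64789861]
top n [ 0.851 -0.     0.526] th 58.3 c [485.6 246.7  63. ] min [453. 225.  17.] max [513. 276. 113.] 277 387
((479.9621887207031, 58.269386291503906), (18.321556091308594, 122.2120132446289), 31.474824905395508)
```

```bash
cat > low.py <<'E'
from h import *
import ik
def plan(prof,y=273.8,T=None,X=519.5,show=True):
    T=pose() if T is None else T; out=[]
    for al,be,W,s,pr in prof:
        a,b=np.radians([al,be]); Cx=X-12*np.sin(a)+pr; N=np.array([Cx-124*np.cos(a),y,124*np.sin(a)+.3])
        r=R.from_matrix(ik.Rtool(be)); M=r.as_matrix(); ti=N+s*M[:,2]; p=ti-22*M[:,2]-W/2*M[:,1]; to=ti+13.5*M[:,1]
        R0=T[:3,:3]; v=(R0.T@(p-T[:3,3])).round(1); w=(R.from_matrix(R0).inv()*r).as_rotvec().round(3)
        cnt=int(max(0,round(178-(W-26.9)/.361))); out.append([cnt,v.tolist(),w.tolist()])
        T=np.eye(4)@T; T2=np.eye(4); T2[:3,3]=T[:3,3]+R0@v; T2[:3,:3]=(R.from_matrix(R0)*R.from_rotvec(w)).as_matrix(); T=T2
        clr=W*np.cos(b-a)-s*np.sin(b-a)-20
    for i in range(0,len(out),10): print(out[i:i+10])
    print('end: N',N.round(1),'outer tip',to.round(1),'inner',ti.round(1),'clr',clr.round(1),'q',np.round(ik.ik(T[:3,3],T[:3,:3]),0),p.round(1)); return T
L=lambda a,b,k,n: a+(b-a)*k/n
E
python3 - <<'E'
from low import *
A=[(L(58.3,45,k,10),60,L(27,60,k,10),L(27,24,k,10),L(-4.3,-1,k,10)) for k in range(1,11)]
A+=[(L(45,32,k,10),60,L(60,91,k,10),L(24,20,k,10),L(-1,0.5,k,10)) for k in range(1,11)]
plan(A)
E
```

```text
[[169, [-0.0, 0.5, 0.2], [-0.001, 0.0, 0.002]], [159, [-0.0, 0.8, 0.1], [0.0, 0.0, 0.0]], [150, [-0.0, 0.8, 0.2], [0.0, 0.0, 0.0]], [141, [-0.0, 0.8, 0.3], [0.0, 0.0, 0.0]], [132, [-0.0, 0.8, 0.3], [0.0, 0.0, 0.0]], [123, [-0.0, 0.7, 0.4], [0.0, 0.0, 0.0]], [114, [-0.0, 0.8, 0.5], [0.0, 0.0, 0.0]], [105, [-0.0, 0.7, 0.5], [0.0, 0.0, 0.0]], [95, [-0.0, 0.7, 0.6], [0.0, 0.0, 0.0]], [86, [-0.0, 0.7, 0.7], [0.0, 0.0, 0.0]]]
[[78, [-0.0, 0.8, 0.5], [0.0, 0.0, 0.0]], [69, [-0.0, 0.9, 0.6], [0.0, 0.0, 0.0]], [61, [-0.0, 0.8, 0.7], [0.0, 0.0, 0.0]], [52, [-0.0, 0.8, 0.7], [0.0, 0.0, 0.0]], [43, [-0.0, 0.7, 0.8], [0.0, 0.0, 0.0]], [35, [-0.0, 0.8, 0.8], [0.0, 0.0, 0.0]], [26, [-0.0, 0.7, 0.9], [0.0, 0.0, 0.0]], [18, [-0.0, 0.7, 1.0], [0.0, 0.0, 0.0]], [9, [-0.0, 0.6, 1.0], [0.0, 0.0, 0.0]], [0, [-0.0, 0.7, 1.1], [0.0, 0.0, 0.0]]]
end: N [408.5 273.8  66. ] outer tip [406.8 273.8  41.9] inner [418.5 273.8  48.7] clr 51.0 q [ 43.  13. 125. -48.  27. -97.] [446.9 273.8  90.5]
```

Emit:
servo_tool([
  [169, [0, 0.5, 0.2], [0, 0, 0]],
  [159, [0, 0.8, 0.1], [0, 0, 0]],
  [150, [0, 0.8, 0.2], [0, 0, 0]],
  [141, [0, 0.8, 0.3], [0, 0, 0]],
  [132, [0, 0.8, 0.3], [0, 0, 0]],
  [123, [0, 0.7, 0.4], [0, 0, 0]],
  [114, [0, 0.8, 0.5], [0, 0, 0]],
  [105, [0, 0.7, 0.5], [0, 0, 0]],
  [95, [0, 0.7, 0.6], [0, 0, 0]],
  [86, [0, 0.7, 0.7], [0, 0, 0]],
])

```text
time_s: 27.05
ee_pos: [449.2, 273.7, 101.1]
ee_rot: [-150.0, -0.0, -89.9]
force: [-1.3, 0.7, 0.7]
gripper_width: 60.2
gripper_force: 0.7
```

```bash
python3 st.py
```

```text
{'time_s': 27.05, 'qpos': array([ 41.5,  15.2, 125.5, -52.1,  24.8, -93.3]), 'ee_pos': array([449.2, 273.7, 101.1]), 'ee_rot': array([-150. ,   -0. ,  -89.9]), 'force': array([-1.3,  0.7,  0.7]), 'gripper_force': 0.7141490536741912, 'gripper_width': 60.227553619413634}
lower inner tip [434.2 273.7  67. ] outer [422.5 273.7  60.3] upper [486.3 273.8  97.2]
312 [[426.4 206.4   7.8]
 [465.6 211.3  54.9]
 [509.9 215.5  96.6]] [ -1.02710615 533.74077807]
top n [ 0.73  -0.008  0.684] th 46.9 c [472.  244.8  60.7] min [432. 225.  20.] max [509. 274. 102.] 316 514
((468.94525146484375, 52.60576629638672), (17.702743530273438, 120.99032592773438), 43.04821014404297)
```

Emit:
servo_tool([
  [78, [0, 0.8, 0.5], [0, 0, 0]],
  [69, [0, 0.9, 0.6], [0, 0, 0]],
  [61, [0, 0.8, 0.7], [0, 0, 0]],
  [52, [0, 0.8, 0.7], [0, 0, 0]],
  [43, [0, 0.7, 0.8], [0, 0, 0]],
  [35, [0, 0.8, 0.8], [0, 0, 0]],
  [26, [0, 0.7, 0.9], [0, 0, 0]],
  [18, [0, 0.7, 1], [0, 0, 0]],
  [9, [0, 0.6, 1], [0, 0, 0]],
  [0, [0, 0.7, 1.1], [0, 0, 0]],
])

```text
time_s: 28.15
ee_pos: [446.8, 273.7, 90.3]
ee_rot: [-150.0, -0.0, -89.9]
force: [-3.4, -0.1, 0.7]
gripper_width: 90.5
gripper_force: 1.2
```

```bash
python3 st.py
python3 - <<'E'
from low import *
B=[]
for k in range(1,21):
    al=L(33,7,k,20); be=L(60,71,k,20); Nz=124*np.sin(np.radians(al)); b=np.radians(be)
    B.append((al,be,91,min(20,max(1,(Nz-13.5*np.cos(b)-3)/np.sin(b))),.5))
plan(B)
E
```

```text
{'time_s': 28.15, 'qpos': array([ 41.7,  16.2, 126.4, -55.6,  23.8, -89.3]), 'ee_pos': array([446.8, 273.7,  90.3]), 'ee_rot': array([-150. ,   -0. ,  -89.9]), 'force': array([-3.4, -0.1,  0.7]), 'gripper_force': 1.1614876566454768, 'gripper_width': 90.50059523899179}
lower inner tip [418.6 273.7  48.6] outer [406.9 273.6  41.9] upper [497.  273.8  94. ]
323 [[409.8 206.5   6.5]
 [458.  211.   46.1]
 [507.9 215.8  80.6]] [ -0.70084427 366.55497058]
top n [ 0.592 -0.018  0.806] th 36.3 c [459.5 246.7  53.9] min [413. 225.  18.] max [507. 280.  87.] 375 660
((460.2758483886719, 45.00959777832031), (19.325618743896484, 122.88353729248047), 54.32757568359375)
[[0, [-0.1, 0.3, 0.6], [-0.01, 0.0, 0.002]], [0, [0.0, 2.2, 2.0], [-0.01, 0.0, 0.0]], [0, [0.0, 2.2, 2.0], [-0.009, 0.0, 0.0]], [0, [0.0, 2.1, 2.1], [-0.01, 0.0, 0.0]], [0, [0.0, 2.1, 2.1], [-0.01, 0.0, 0.0]], [0, [0.0, 2.0, 2.3], [-0.009, 0.0, 0.0]], [0, [0.0, 2.0, 2.3], [-0.01, 0.0, 0.0]], [0, [0.0, 1.9, 2.4], [-0.009, 0.0, 0.0]], [0, [0.0, 1.8, 2.4], [-0.01, 0.0, 0.0]], [0, [0.0, 1.8, 2.5], [-0.01, 0.0, 0.0]]]
[[0, [0.0, 1.7, 2.6], [-0.009, 0.0, 0.0]], [0, [0.0, 1.6, 2.6], [-0.01, 0.0, 0.0]], [0, [0.0, 1.6, 2.7], [-0.009, 0.0, 0.0]], [0, [0.0, 1.4, 2.8], [-0.01, 0.0, 0.0]], [0, [0.0, 1.4, 2.8], [-0.01, 0.0, 0.0]], [0, [0.0, 1.4, 2.5], [-0.009, 0.0, 0.0]], [0, [0.0, 1.2, -0.0], [-0.01, 0.0, 0.0]], [0, [0.0, 1.1, 0.0], [-0.009, 0.0, 0.0]], [0, [0.0, 1.0, 0.2], [-0.01, 0.0, 0.0]], [0, [0.0, 0.9, 0.1], [-0.01, 0.0, 0.0]]]
end: N [395.5 273.8  15.4] outer tip [385.4 273.8   3.3] inner [398.1 273.8   7.7] clr 12.6 q [  39.   19.  121.  -26.   27. -119.] [434.  273.8  43.3]
```

Run:
```python
from low import *
B=[]
for k in range(1,5): B.append((35.5,60,90.5,27,L(-6.5,.8,k,4)))
for k in range(1,17):
    al=L(35.5,14.5,k,16); be=L(60,71,k,16); Nz=124*np.sin(np.radians(al)); b=np.radians(be)
    B.append((al,be,91.5,min(27,max(1,(Nz-13.5*np.cos(b)-2)/np.sin(b))),.8))
plan(B)
```

```text
[[2, [-0.1, -1.7, 0.6], [-0.001, 0.0, 0.002]], [2, [0.0, -1.6, 0.9], [0.0, 0.0, 0.0]], [2, [0.0, -1.6, 0.9], [0.0, 0.0, 0.0]], [2, [0.0, -1.6, 0.9], [0.0, 0.0, 0.0]], [0, [0.0, 2.0, 1.9], [-0.012, 0.0, 0.0]], [0, [0.0, 2.3, 2.0], [-0.012, 0.0, 0.0]], [0, [0.0, 2.4, 2.0], [-0.012, 0.0, 0.0]], [0, [0.0, 2.3, 2.1], [-0.012, 0.0, 0.0]], [0, [0.0, 2.2, 2.3], [-0.012, 0.0, 0.0]], [0, [0.0, 2.2, 2.3], [-0.012, 0.0, 0.0]]]
[[0, [0.0, 2.1, 2.3], [-0.012, 0.0, 0.0]], [0, [0.0, 2.0, 2.5], [-0.012, 0.0, 0.0]], [0, [0.0, 2.0, 2.5], [-0.012, 0.0, 0.0]], [0, [0.0, 1.9, 2.6], [-0.012, 0.0, 0.0]], [0, [0.0, 1.8, 2.7], [-0.012, 0.0, 0.0]], [0, [0.0, 1.8, 2.7], [-0.012, 0.0, 0.0]], [0, [0.0, 1.6, 2.8], [-0.012, 0.0, 0.0]], [0, [0.0, 1.6, 2.8], [-0.012, 0.0, 0.0]], [0, [0.0, 1.6, 2.9], [-0.012, 0.0, 0.0]], [0, [0.0, 1.4, 2.1], [-0.012, 0.0, 0.0]]]
end: N [397.2 273.8  31.3] outer tip [393.  273.8   2.3] inner [405.7 273.8   6.7] clr 8.8 q [  38.   20.  120.  -26.   27. -120.] [441.8 273.8  42.4]
```

Emit:
servo_tool([
  [0, [0, -1.7, 0.7], [0, 0, 0]],
  [0, [0, -1.6, 0.9], [0, 0, 0]],
  [0, [0, -1.6, 0.9], [0, 0, 0]],
  [0, [0, -1.6, 0.9], [0, 0, 0]],
  [0, [0, 2, 1.9], [-0.012, 0, 0]],
  [0, [0, 2.3, 2], [-0.012, 0, 0]],
  [0, [0, 2.4, 2], [-0.012, 0, 0]],
  [0, [0, 2.3, 2.1], [-0.012, 0, 0]],
  [0, [0, 2.2, 2.3], [-0.012, 0, 0]],
  [0, [0, 2.2, 2.3], [-0.012, 0, 0]],
])

```text
time_s: 29.25
ee_pos: [448.2, 273.7, 73.0]
ee_rot: [-154.1, -0.0, -89.9]
force: [-2.6, -0.2, -0.4]
gripper_width: 91.6
gripper_force: 1.4
```

```bash
python3 st.py
```

```text
{'time_s': 29.25, 'qpos': array([  39.7,   18. ,  124.9,  -45.3,   23. , -100.4]), 'ee_pos': array([448.2, 273.7,  73. ]), 'ee_rot': array([-154.1,   -0. ,  -89.9]), 'force': array([-2.6, -0.2, -0.4]), 'gripper_force': 1.4070255495607853, 'gripper_width': 91.64872907235466}
lower inner tip [416.5 273.6  33.2] outer [404.4 273.6  27.3] upper [499.  273.8  73.2]
307 [[410.3 206.8   6.8]
 [459.5 211.   40.6]
 [511.5 215.8  68. ]] [ -0.51829221 277.90883173]
top n [0.477 0.003 0.879] th 28.5 c [465.1 246.4  45.9] min [411. 225.  19.] max [513. 324.  74.] 371 637
((462.8695068359375, 39.138999938964844), (20.175230026245117, 119.77362060546875), 62.48200225830078)
```

Emit:
servo_tool([
  [0, [0, 2.1, 2.3], [-0.012, 0, 0]],
  [0, [0, 2, 2.5], [-0.012, 0, 0]],
  [0, [0, 2, 2.5], [-0.012, 0, 0]],
  [0, [0, 1.9, 2.6], [-0.012, 0, 0]],
  [0, [0, 1.8, 2.7], [-0.012, 0, 0]],
  [0, [0, 1.8, 2.7], [-0.012, 0, 0]],
  [0, [0, 1.6, 2.8], [-0.012, 0, 0]],
  [0, [0, 1.6, 2.8], [-0.012, 0, 0]],
  [0, [0, 1.6, 2.9], [-0.012, 0, 0]],
  [0, [0, 1.4, 2.1], [-0.012, 0, 0]],
])

```text
time_s: 30.35
ee_pos: [442.0, 273.6, 42.2]
ee_rot: [-161.0, -0.1, -89.9]
force: [-2.8, 0.9, -0.4]
gripper_width: 91.6
gripper_force: 1.6
```

```bash
python3 st.py
```

```text
{'time_s': 30.35, 'qpos': array([  37.3,   21.2,  123.2,  -30. ,   23.2, -116.4]), 'ee_pos': array([442. , 273.6,  42.2]), 'ee_rot': array([-1.61e+02, -1.00e-01, -8.99e+01]), 'force': array([-2.8,  0.9, -0.4]), 'gripper_force': 1.5611220337450504, 'gripper_width': 91.61329113042052}
lower inner tip [405.9 273.5   6.5] outer [393.1 273.5   2.1] upper [492.5 273.7  36.3]
306 [[401.2 206.9   6.4]
 [454.4 210.6  26.9]
 [512.3 215.8  44.7]] [ -0.25317867 142.06412385]
top n [0.254 0.006 0.967] th 14.7 c [455.  242.9  35.3] min [400. 225.  18.] max [512. 272.  49.] 297 701
((456.83001708984375, 26.01078987121582), (19.718666076660156, 117.5594253540039), 76.06141662597656)
```

Run:
```python
from low import *
B=[]
for k in range(1,16):
    al=L(14.5,2.3,k,15); be=L(71,75,k,15); Nz=124*np.sin(np.radians(al)); b=np.radians(be)
    B.append((al,be,91.6,max(0.5,(Nz-13.5*np.cos(b)-1.3)/np.sin(b)),.5))
for k in range(1,6): B.append((L(2.3,0.1,k,5),75,91.6,.5-.0*k,.3-.8*k))
T=plan(B[:15]);
```

```text
[[0, [-0.2, 1.3, 0.3], [-0.005, -0.0, 0.002]], [0, [0.0, 0.8, 0.0], [-0.004, -0.0, -0.0]], [0, [0.0, 0.7, 0.0], [-0.005, -0.0, -0.0]], [0, [0.0, 0.8, 0.0], [-0.005, -0.0, -0.0]], [0, [0.0, 0.6, 0.0], [-0.004, -0.0, -0.0]], [0, [0.0, 0.7, 0.1], [-0.005, -0.0, -0.0]], [0, [0.0, 0.5, 0.0], [-0.005, -0.0, -0.0]], [0, [0.0, 0.6, 0.1], [-0.004, -0.0, -0.0]], [0, [0.0, 0.5, 0.1], [-0.005, -0.0, -0.0]], [0, [0.0, 0.5, 0.1], [-0.005, -0.0, -0.0]]]
[[0, [0.0, 0.4, 0.1], [-0.004, -0.0, -0.0]], [0, [0.0, 0.4, 0.2], [-0.005, -0.0, -0.0]], [0, [0.0, 0.4, 0.1], [-0.005, -0.0, -0.0]], [0, [0.0, 0.3, 0.2], [-0.004, -0.0, -0.0]], [0, [0.0, 0.3, 0.5], [-0.005, -0.0, -0.0]]]
end: N [395.6 273.8   5.3] outer tip [382.7 273.8   1.3] inner [395.7 273.8   4.8] clr 6.8 q [  38.   20.  119.  -18.   30. -127.] [434.3 273.8  37.9]
```

Emit:
servo_tool([
  [0, [0, 1.1, 0.2], [-0.005, 0, 0]],
  [0, [0, 0.8, 0], [-0.004, 0, 0]],
  [0, [0, 0.7, 0], [-0.005, 0, 0]],
  [0, [0, 0.8, 0], [-0.005, 0, 0]],
  [0, [0, 0.6, 0], [-0.004, 0, 0]],
  [0, [0, 0.7, 0.1], [-0.005, 0, 0]],
  [0, [0, 0.5, 0], [-0.005, 0, 0]],
  [0, [0, 0.6, 0.1], [-0.004, 0, 0]],
  [0, [0, 0.5, 0.1], [-0.005, 0, 0]],
  [0, [0, 0.5, 0.1], [-0.005, 0, 0]],
])

```text
time_s: 31.45
ee_pos: [435.7, 273.7, 39.8]
ee_rot: [-163.7, -0.0, -89.9]
force: [-0.5, 1.0, -1.7]
gripper_width: 91.2
gripper_force: 0.8
```

```bash
python3 st.py
```

```text
{'time_s': 31.45, 'qpos': array([  36.7,   21.3,  122.3,  -23.5,   25. , -123. ]), 'ee_pos': array([435.7, 273.7,  39.8]), 'ee_rot': array([-163.7,   -0. ,  -89.9]), 'force': array([-0.5,  1. , -1.7]), 'gripper_force': 0.8459108602255583, 'gripper_width': 91.18113690742409}
lower inner tip [398.1 273.6   5.9] outer [385.1 273.6   2.1] upper [485.6 273.8  31.5]
319 [[397.8 205.9   6.1]
 [453.7 211.   20.3]
 [510.9 215.8  33.2]] [-0.1433509  85.16358501]
top n [0.166 0.036 0.986] th 9.5 c [454.6 243.5  28.1] min [393. 225.  15.] max [513. 319.  39.] 326 724
((454.5456237792969, 19.485260009765625), (19.879796981811523, 118.40437316894531), 81.44523620605469)
```

Emit:
servo_tool([
  [0, [0, 0.5, 0], [-0.003, 0, 0]],
  [0, [0, 0.5, 0], [-0.003, 0, 0]],
  [0, [0, 0.5, -0.1], [-0.003, 0, 0]],
  [0, [0, 0.5, -0.1], [-0.003, 0, 0]],
  [0, [0, 0.5, -0.1], [-0.003, 0, 0]],
  [0, [0, 0.5, -0.1], [-0.003, 0, 0]],
  [0, [0, 0.5, -0.1], [-0.003, 0, 0]],
  [0, [0, 0.5, -0.1], [0, 0, 0]],
  [0, [0, 0.3, -0.1], [0, 0, 0]],
  [0, [0, 0.3, -0.1], [0, 0, 0]],
])

```text
time_s: 32.55
ee_pos: [431.0, 273.7, 39.4]
ee_rot: [-164.9, -0.0, -89.9]
force: [-2.0, -0.2, -2.3]
gripper_width: 91.0
gripper_force: 0.9
```

```bash
python3 st.py
python3 - <<'E'
from tri2 import *
p=cloud('top'); q=p[((p>[370,200,10])&(p<[530,345,26])).all(1)]; print(np.percentile(q,[1,99],axis=0).round(1))
E
```

```text
{'time_s': 32.55, 'qpos': array([  36.6,   21.3,  122.1,  -20.9,   25.9, -125.5]), 'ee_pos': array([431. , 273.7,  39.4]), 'ee_rot': array([-164.9,   -0. ,  -89.9]), 'force': array([-2. , -0.2, -2.3]), 'gripper_force': 0.9455281030386686, 'gripper_width': 91.03249632173738}
lower inner tip [392.8 273.6   6.2] outer [379.8 273.5   2.7] upper [480.7 273.8  30. ]
304 [[394.7 206.1   3.7]
 [450.9 210.9  13.7]
 [511.1 215.8  22.1]] [-0.03595653 29.41798013]
top n [0.005 0.009 1.   ] th 0.3 c [452.1 245.1  19.5] min [394. 225.  17.] max [513. 313.  22.] 333 772
((453.623291015625, 12.95388126373291), (18.894779205322266, 118.40569305419922), 88.22697448730469)
[[391.2 209.4  10.2]
 [517.4 317.5  25.1]]
```

Emit:
servo_tool([
  [0, [0, 0.1, 0.5], [0, 0, 0]],
  [0, [0, 0.1, 0.5], [0, 0, 0]],
  [0, [0, 0.1, 0.5], [0, 0, 0]],
  [0, [0, 0.1, 0.4], [0, 0, 0]],
  [0, [0, 0.1, 0.3], [0, 0, 0]],
  [0, [0, 0, 0], [0, 0, 0]],
  [0, [0, 0.3, -0.1], [0, 0, 0]],
  [0, [0, 0.3, -0.1], [0, 0, 0]],
  [0, [0, 0.3, -0.1], [0, 0, 0]],
  [0, [0, 0.3, -0.1], [0, 0, 0]],
])

```text
time_s: 33.7
ee_pos: [430.4, 274.0, 37.4]
ee_rot: [-164.8, 0.0, -89.9]
force: [-0.1, 0.1, 0.5]
gripper_width: 91.2
gripper_force: 0.0
```

```bash
python3 st.py
```

```text
{'time_s': 33.7, 'qpos': array([  36.7,   21.4,  122.3,  -21.3,   25.5, -125.1]), 'ee_pos': array([430.4, 274. ,  37.4]), 'ee_rot': array([-164.8,    0. ,  -89.9]), 'force': array([-0.1,  0.1,  0.5]), 'gripper_force': 0.0, 'gripper_width': 91.20634603964878}
lower inner tip [392.1 273.9   4.2] outer [379.1 273.9   0.6] upper [480.2 274.1  28.1]
294 [[394.3 206.3   3.4]
 [452.3 210.5  11.1]
 [510.9 215.9  19. ]] [4.67921766e-03 8.70830551e+00]
top n [0.008 0.038 0.999] th 0.5 c [453.3 248.3  18.9] min [391. 225.  14.] max [513. 328.  22.] 371 808
((453.3302307128906, 12.007999420166016), (17.902849197387695, 118.79336547851562), 89.88941955566406)
```

Emit:
servo_tool([
  [0, [0, 1, -0.3], [0, 0, 0]],
  [0, [0, 2, -0.5], [0, 0, 0]],
  [0, [0, 0, -8], [0, 0, 0]],
  [0, [0, 0, -15], [0, 0, 0]],
  [0, [0, 0, -20], [0, 0, 0]],
  [0, [0, 0, -25], [0, 0, 0]],
  [0, [0, 0, -25], [0, 0, 0]],
  [0, [0, 0, -25], [0, 0, 0]],
  [0, [0, 0, -15], [0, 0, 0]],
  [0, [0, 0, 0], [0, 0, 0]],
])

```text
time_s: 34.8
ee_pos: [392.6, 274.6, 168.3]
ee_rot: [-164.6, 0.2, -89.8]
force: [0.3, -0.3, 0.9]
gripper_width: 91.3
gripper_force: 0.0
```

```bash
cat > mug.py <<'E'
from tri2 import *
from scipy.optimize import least_squares
def mug(n,c0,z0=0):
    p=cloud(n); q=p[(np.hypot(p[:,0]-c0[0],p[:,1]-c0[1])<90)&(p[:,2]>z0+6)&(p[:,2]<z0+95)]
    k=q[(np.hypot(q[:,0]-c0[0],q[:,1]-c0[1])<44)&(q[:,2]>z0+15)]
    f=least_squares(lambda c:np.minimum(abs(np.hypot(k[:,0]-c[0],k[:,1]-c[1])-36),8),c0,loss='soft_l1')
    c=f.x; h=q[(np.hypot(q[:,0]-c[0],q[:,1]-c[1])>46)&(q[:,2]>z0+20)&(q[:,2]<z0+80)]; hm=np.median(h,0) if len(h) else None
    print(n,'mug',c.round(1),len(k),'handle',None if hm is None else (hm.round(1),np.degrees(np.arctan2(hm[1]-c[1],hm[0]-c[0])).round(1),len(h)),'top',np.percentile(k[:,2],99).round(1)); return c
E
python3 - <<'E'
from mug import *
s=state(); print(s['time_s'],s['ee_pos'].round(1),s['qpos'].round(1))
mug('side',[475,-186]); mug('top',[475,-186])
for n in('top','side'):
    f=grab(n,n+'5.png'); o=outline_of(f,'trivet_center'); p=mask_pts(f,o[0]['pixels']); q=p[abs(p[:,2]-19)<5][:,:2].astype(np.float32); print(n,o[0]['confidence'],cv2.minAreaRect(q),cv2.boxPoints(cv2.minAreaRect(q)).round(1).tolist())
E
```

```text
34.8 [392.6 274.6 168.3] [  39.9    8.   116.3  -13.8   44.5 -131.3]
side mug [ 475.3 -184.5] 2526 handle (array([ 416.7, -174.3,   54.1]), np.float64(170.1), 232) top 88.2
top mug [ 471.7 -182.2] 393 handle (array([ 417.8, -170.1,   68.2]), np.float64(167.3), 45) top 91.5
top 0.58 ((452.18988037109375, 269.9393615722656), (122.79126739501953, 122.27214050292969), 1.7651190757751465) [[388.8999938964844, 329.20001220703125], [392.70001220703125, 206.89999389648438], [515.4000244140625, 210.6999969482422], [511.70001220703125, 332.8999938964844]]
side 0.59 ((453.75958251953125, 264.2791748046875), (117.96102142333984, 112.71351623535156), 0.18904660642147064) [[394.6000061035156, 320.3999938964844], [395.0, 207.6999969482422], [512.9000244140625, 208.10000610351562], [512.5999755859375, 320.79998779296875]]
```

View pics/side5.png

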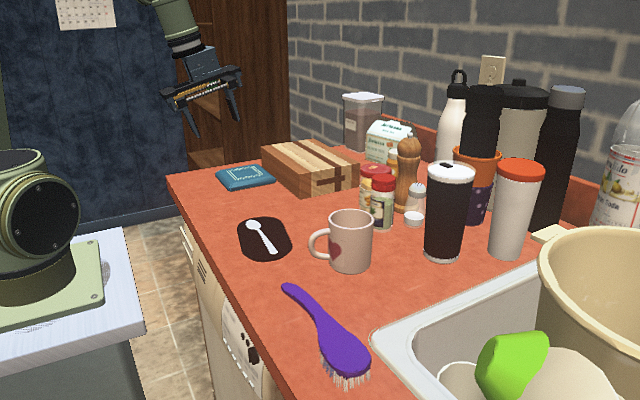

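Run:
```python
from h import *
T=rows([475.5,-183,175],Rt(0,yaw=169),17); T=rows([475.5,-183,80],Rt(0,yaw=169),10,T)
```

```text
x17 [16.5, -26.38, 2.41] [-0.0113, 0.0135, 0.1032] lim 31.2 6.0
x10 [-0.0, -0.0, 9.5] [0.0, 0.0, 0.0] lim 9.5 0.0
```

```bash
cat >> h.py <<'E'
def line(p,rot,n,c=0,T=None,z_up=0):
    T=pose() if T is None else T; p0=T[:3,3].copy(); R0=R.from_matrix(T[:3,:3]); w=(R0.inv()*rot).as_rotvec()/n; out=[]; cur=T.copy()
    for k in range(1,n+1):
        q=p0+(np.array(p)-p0)*k/n; v=(cur[:3,:3].T@(q-cur[:3,3])).round(1); wr=w.round(3); out.append([c,v.tolist(),wr.tolist()])
        N=np.eye(4); N[:3,3]=cur[:3,3]+cur[:3,:3]@v; N[:3,:3]=(R.from_matrix(cur[:3,:3])*R.from_rotvec(wr)).as_matrix(); cur=N
    print(out); return cur
E
python3 - <<'E'
from h import *
line([475.5,-183,175],Rt(0,yaw=169),20)
E
```

```text
[[0, [22.8, -4.1, 0.6], [-0.01, 0.012, 0.088]], [0, [22.4, -6.2, 0.8], [-0.01, 0.012, 0.088]], [0, [21.7, -8.0, 1.1], [-0.01, 0.012, 0.088]], [0, [20.9, -10.0, 1.2], [-0.01, 0.012, 0.088]], [0, [20.0, -11.8, 1.3], [-0.01, 0.012, 0.088]], [0, [18.8, -13.5, 1.4], [-0.01, 0.012, 0.088]], [0, [17.5, -15.1, 1.5], [-0.01, 0.012, 0.088]], [0, [16.2, -16.6, 1.6], [-0.01, 0.012, 0.088]], [0, [14.6, -18.0, 1.6], [-0.01, 0.012, 0.088]], [0, [12.9, -19.2, 1.5], [-0.01, 0.012, 0.088]], [0, [11.2, -20.2, 1.5], [-0.01, 0.012, 0.088]], [0, [9.3, -21.2, 1.4], [-0.01, 0.012, 0.088]], [0, [7.4, -22.0, 1.3], [-0.01, 0.012, 0.088]], [0, [5.4, -22.5, 1.1], [-0.01, 0.012, 0.088]], [0, [3.5, -22.9, 1.0], [-0.01, 0.012, 0.088]], [0, [1.3, -23.2, 0.8], [-0.01, 0.012, 0.088]], [0, [-0.6, -23.2, 0.5], [-0.01, 0.012, 0.088]], [0, [-2.7, -23.0, 0.3], [-0.01, 0.012, 0.088]], [0, [-4.7, -22.7, 0.0], [-0.01, 0.012, 0.088]], [0, [-6.7, -22.2, -0.3], [-0.01, 0.012, 0.088]]]
```

Emit:
servo_tool([
  [0, [22.8, -4.1, 0.6], [-0.01, 0.012, 0.088]],
  [0, [22.4, -6.2, 0.8], [-0.01, 0.012, 0.088]],
  [0, [21.7, -8.0, 1.1], [-0.01, 0.012, 0.088]],
  [0, [20.9, -10.0, 1.2], [-0.01, 0.012, 0.088]],
  [0, [20.0, -11.8, 1.3], [-0.01, 0.012, 0.088]],
  [0, [18.8, -13.5, 1.4], [-0.01, 0.012, 0.088]],
  [0, [17.5, -15.1, 1.5], [-0.01, 0.012, 0.088]],
  [0, [16.2, -16.6, 1.6], [-0.01, 0.012, 0.088]],
  [0, [14.6, -18.0, 1.6], [-0.01, 0.012, 0.088]],
  [0, [12.9, -19.2, 1.5], [-0.01, 0.012, 0.088]],
])

```text
time_s: 36.1
ee_pos: [433.8, 44.4, 169.8]
ee_rot: [-172.6, 3.2, -140.9]
force: [0.6, -0.2, 0.4]
gripper_width: 91.5
gripper_force: 0.0
```

Emit:
servo_tool([
  [0, [11.2, -20.2, 1.5], [-0.01, 0.012, 0.088]],
  [0, [9.3, -21.2, 1.4], [-0.01, 0.012, 0.088]],
  [0, [7.4, -22.0, 1.3], [-0.01, 0.012, 0.088]],
  [0, [5.4, -22.5, 1.1], [-0.01, 0.012, 0.088]],
  [0, [3.5, -22.9, 1.0], [-0.01, 0.012, 0.088]],
  [0, [1.3, -23.2, 0.8], [-0.01, 0.012, 0.088]],
  [0, [-0.6, -23.2, 0.5], [-0.01, 0.012, 0.088]],
  [0, [-2.7, -23.0, 0.3], [-0.01, 0.012, 0.088]],
  [0, [-4.7, -22.7, 0.0], [-0.01, 0.012, 0.088]],
  [0, [-6.7, -22.2, -0.3], [-0.01, 0.012, 0.088]],
])

```text
time_s: 37.1
ee_pos: [475.7, -183.6, 174.6]
ee_rot: [179.9, -0.6, 168.4]
force: [0.1, -0.2, -0.2]
gripper_width: 91.1
gripper_force: 0.0
```

Run:
```python
from mug import *
s=state(); print(s['time_s'],s['ee_pos'].round(1),s['ee_rot'].round(1),s['qpos'].round(1))
mug('wrist',[475,-183]); mug('side',[475,-183])
T=rows([475.5,-183,80],Rt(0,yaw=169),9)
```

```text
37.1 [ 475.7 -183.6  174.6] [179.9  -0.6 168.4] [-2.240e+01  1.560e+01  1.030e+02 -1.000e-01  6.200e+01 -1.007e+02]
wrist mug [ 474.1 -184. ] 5392 handle (array([ 418.9, -171.4,   69.5]), np.float64(167.1), 381) top 88.8
side mug [ 475.4 -184.5] 2534 handle (array([ 416.2, -174.4,   54.2]), np.float64(170.4), 233) top 88.0
x9 [0.11, 0.21, 10.52] [-0.0, -0.0011, -0.0012] lim 10.5 0.09
```

Emit:
servo_tool([
  [0, [0.5, 0, 10.5], [0, -0.0011, 0]],
  [0, [0.5, 0, 10.5], [0, -0.0011, 0]],
  [0, [0, 0, 10.5], [0, -0.0011, 0]],
  [0, [0, 0, 10.5], [0, -0.0011, 0]],
  [0, [0, 0, 10.5], [0, -0.0011, 0]],
  [0, [0, 0, 10.5], [0, -0.0011, 0]],
  [0, [0, 0, 10.5], [0, -0.0011, 0]],
  [0, [0, 0, 10.5], [0, -0.0011, 0]],
  [0, [0, 0, 10.5], [0, -0.0011, 0]],
  [40, [0, 0, 0], [0, 0, 0]],
], squeeze=10)

```text
time_s: 38.2
ee_pos: [473.5, -181.9, 79.5]
ee_rot: [179.9, -0.1, 168.6]
force: [-0.7, 0.0, -0.1]
gripper_width: 85.6
gripper_force: 0.0
```

Emit:
servo_tool([
  [70, [0, 0, 0], [0, 0, 0]],
  [255, [0, 0, 0], [0, 0, 0]],
  [255, [0, 0, 0], [0, 0, 0]],
  [255, [0, 0, 0], [0, 0, 0]],
  [255, [0, 0, 0], [0, 0, 0]],
  [255, [0, 0, -1], [0, 0, 0]],
  [255, [0, 0, -3], [0, 0, 0]],
  [255, [0, 0, -6], [0, 0, 0]],
  [255, [0, 0, -10], [0, 0, 0]],
  [255, [0, 0, -10], [0, 0, 0]],
], squeeze=20)

```text
time_s: 39.2
ee_pos: [474.5, -182.2, 112.0]
ee_rot: [180.0, 0.1, 168.6]
force: [0.2, 0.6, -2.7]
gripper_width: 71.9
gripper_force: 20.0
```

Run:
```python
from mug import *
s=state(); print({k:(v if np.isscalar(v) else np.round(v,1)) for k,v in s.items() if k in('time_s','ee_pos','ee_rot','force','gripper_width','gripper_force')})
c=mug('side',[475,-183],30)
T=line([474,-183,175],Rt(0,yaw=169),4,255)
T=line([456,271,175],Rt(0,yaw=169),16,255,T)
```

```text
{'time_s': 39.2, 'ee_pos': array([ 474.5, -182.2,  112. ]), 'ee_rot': array([1.800e+02, 1.000e-01, 1.686e+02]), 'force': array([ 0.2,  0.6, -2.7]), 'gripper_force': 19.99963818176184, 'gripper_width': 71.90494377521831}
side mug [ 475.9 -183. ] 1890 handle (array([ 421.5, -174.2,   94.3]), np.float64(170.8), 377) top 122.5
[[255, [0.3, -0.2, -15.3], [-0.0, 0.001, -0.002]], [255, [0.3, -0.1, -15.3], [-0.0, 0.001, -0.002]], [255, [0.4, -0.2, -15.3], [-0.0, 0.001, -0.002]], [255, [0.3, -0.2, -15.3], [-0.0, 0.001, -0.002]]]
[[255, [6.5, 27.6, -0.0], [-0.0, 0.0, 0.0]], [255, [6.5, 27.7, -0.0], [-0.0, 0.0, 0.0]], [255, [6.5, 27.6, -0.0], [-0.0, 0.0, 0.0]], [255, [6.5, 27.7, -0.1], [-0.0, 0.0, 0.0]], [255, [6.5, 27.6, 0.0], [-0.0, 0.0, 0.0]], [255, [6.4, 27.7, 0.0], [-0.0, 0.0, 0.0]], [255, [6.5, 27.6, -0.0], [-0.0, 0.0, 0.0]], [255, [6.5, 27.7, -0.0], [-0.0, 0.0, 0.0]], [255, [6.5, 27.6, -0.0], [-0.0, 0.0, 0.0]], [255, [6.5, 27.7, -0.1], [-0.0, 0.0, 0.0]], [255, [6.5, 27.6, 0.0], [-0.0, 0.0, 0.0]], [255, [6.5, 27.7, 0.0], [-0.0, 0.0, 0.0]], [255, [6.5, 27.6, -0.0], [-0.0, 0.0, 0.0]], [255, [6.5, 27.7, -0.0], [-0.0, 0.0, 0.0]], [255, [6.5, 27.6, -0.0], [-0.0, 0.0, 0.0]], [255, [6.5, 27.7, -0.1], [-0.0, 0.0, 0.0]]]
```

Emit:
servo_tool([
  [255, [0.3, -0.2, -15.3], [0, 0.001, -0.002]],
  [255, [0.3, -0.2, -15.3], [0, 0.001, -0.002]],
  [255, [0.4, -0.2, -15.3], [0, 0.001, -0.002]],
  [255, [3, 13, -7], [0, 0, 0]],
  [255, [6.5, 27.7, 0], [0, 0, 0]],
  [255, [6.5, 27.7, 0], [0, 0, 0]],
  [255, [6.5, 27.7, 0], [0, 0, 0]],
  [255, [6.5, 27.7, 0], [0, 0, 0]],
  [255, [6.5, 27.7, 0], [0, 0, 0]],
  [255, [6.5, 27.7, 0], [0, 0, 0]],
])

```text
time_s: 40.25
ee_pos: [465.7, 3.2, 164.2]
ee_rot: [180.0, -0.2, 168.9]
force: [1.4, -0.1, -3.0]
gripper_width: 71.9
gripper_force: 20.0
```

Emit:
servo_tool([
  [255, [6.5, 27.7, 0], [0, 0, 0]],
  [255, [6.5, 27.7, 0], [0, 0, 0]],
  [255, [6.5, 27.7, 0], [0, 0, 0]],
  [255, [6.5, 27.7, 0], [0, 0, 0]],
  [255, [6.5, 27.7, 0], [0, 0, 0]],
  [255, [6.5, 27.7, 0], [0, 0, 0]],
  [255, [6.5, 27.7, 0], [0, 0, 0]],
  [255, [6.5, 27.7, 0], [0, 0, 0]],
  [255, [3.5, 14.5, 0], [0, 0, 0]],
  [255, [0, 0, 0], [0, 0, 0]],
])

```text
time_s: 41.25
ee_pos: [456.7, 245.4, 164.3]
ee_rot: [180.0, -0.1, 169.1]
force: [0.1, -1.3, -3.5]
gripper_width: 71.8
gripper_force: 20.0
```

Run:
```python
from mug import *
s=state(); print({k:(v if np.isscalar(v) else np.round(v,1)) for k,v in s.items() if k in('time_s','ee_pos','ee_rot','force','gripper_width','gripper_force')})
e=s['ee_pos']; mug('side',e[:2],e[2]-80); mug('top',e[:2],e[2]-80)
for n in('side','top'):
    p=cloud(n); q=p[((p>[370,180,10])&(p<[513,350,25])).all(1)]; print(n,np.percentile(q,[0.5,99.5],axis=0).round(1), cv2.boxPoints(cv2.minAreaRect(q[:,:2].astype(np.float32))).round(0).tolist())
```

```text
{'time_s': 41.25, 'ee_pos': array([456.7, 245.4, 164.3]), 'ee_rot': array([ 1.800e+02, -1.000e-01,  1.691e+02]), 'force': array([ 0.1, -1.3, -3.5]), 'gripper_force': 19.999935084488243, 'gripper_width': 71.83463770528223}
side mug [458.5 244.5] 837 handle (array([407.5, 251.2, 147.9]), np.float64(172.5), 210) top 174.0Traceback (most recent call last):
  File "<stdin>", line 3, in <module>
  File "mug.py", line 8, in mug
    print(n,'mug',c.round(1),len(k),'handle',None if hm is None else (hm.round(1),np.degrees(np.arctan2(hm[1]-c[1],hm[0]-c[0])).round(1),len(h)),'top',np.percentile(k[:,2],99).round(1)); return c
                                                                                                                                                       ~~~~~~~~~~~~~^^^^^^^^^^^
    return _quantile_unchecked(
        a, q, axis, out, overwrite_input, method, keepdims, weights)
    return _ureduce(a,
                    func=_quantile_ureduce_func,
    ...<5 lines>...
                    overwrite_input=overwrite_input,
                    method=method)
    r = func(a, **kwargs)
    result = _quantile(arr,
                       quantiles=q,
    ...<2 lines>...
                       out=out,
                       weights=wgt)
    slices_having_nans = np.isnan(arr[-1, ...])
                                  ~~~^^^^^^^^^
IndexError: index -1 is out of bounds for axis 0 with size 0
```

Emit:
servo_tool([
  [255, [3.3, 12.2, 0], [0, 0, 0]],
  [255, [3.2, 12.1, 0], [0, 0, 0]],
  [255, [0, 0, 10], [0, 0, 0]],
  [255, [0, 0, 12], [0, 0, 0]],
  [255, [0, 0, 12], [0, 0, 0]],
  [255, [0, 0, 12], [0, 0, 0]],
  [255, [0, 0, 8], [0, 0, 0]],
  [255, [0, 0, 5], [0, 0, 0]],
  [255, [0, 0, 2], [0, 0, 0]],
  [255, [0, 0, 0], [0, 0, 0]],
])

```text
time_s: 42.35
ee_pos: [455.6, 268.8, 103.3]
ee_rot: [180.0, -0.1, 168.9]
force: [-0.4, 0.4, -3.8]
gripper_width: 71.9
gripper_force: 20.0
```

Emit:
servo_tool([
  [255, [0, 0, 0.7], [0, 0, 0]],
  [255, [0, 0, 0.7], [0, 0, 0]],
  [255, [0, 0, 0.7], [0, 0, 0]],
  [255, [0, 0, 0.7], [0, 0, 0]],
  [255, [0, 0, 0.5], [0, 0, 0]],
  [255, [0, 0, 0.5], [0, 0, 0]],
  [255, [0, 0, 0.2], [0, 0, 0]],
  [255, [0, 0, 0], [0, 0, 0]],
  [255, [0, 0, 0], [0, 0, 0]],
  [255, [0, 0, 0], [0, 0, 0]],
])

```text
time_s: 43.35
ee_pos: [456.0, 268.8, 101.3]
ee_rot: [179.9, -0.0, 168.9]
force: [-3.0, -2.8, 9.6]
gripper_width: 72.0
gripper_force: 20.0
```

Run:
```python
from mug import *
s=state(); print({k:(v if np.isscalar(v) else np.round(v,1)) for k,v in s.items() if k in('time_s','ee_pos','ee_rot','force','gripper_width','gripper_force')})
e=s['ee_pos']; mug('side',e[:2],e[2]-79)
f=grab('top'); g=grab('side')
cv2.imwrite('pics/c6.png',np.vstack([cv2.resize(f['color'][150:290,170:330],(640,560))[130:430],cv2.resize(g['color'][80:220,180:380],(640,448))[148:]])[...,::-1])
```

```text
{'time_s': 43.35, 'ee_pos': array([456. , 268.8, 101.3]), 'ee_rot': array([179.9,  -0. , 168.9]), 'force': array([-3. , -2.8,  9.6]), 'gripper_force': 20.000882684971657, 'gripper_width': 71.95483715634641}
side mug [457.9 267.7] 775 handle (array([520.8, 273.6,  65.2]), np.float64(5.3), 422) top 111.6
```

View pics/c6.png

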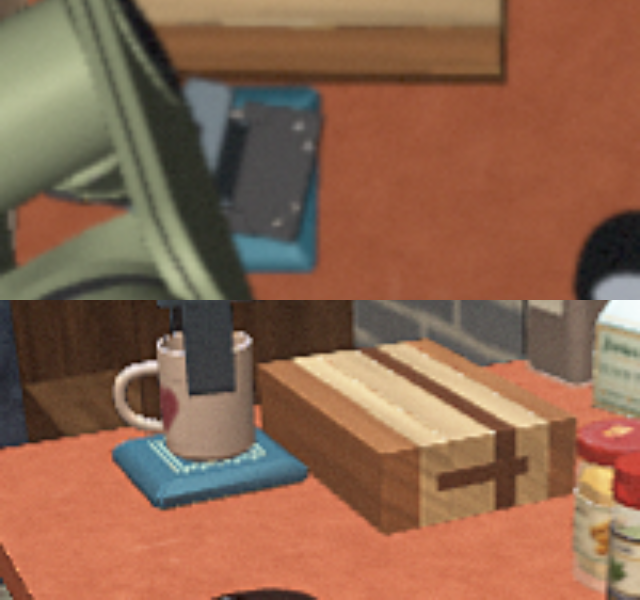

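Emit:
servo_tool([
  [255, [0, 0, -0.4], [0, 0, 0]],
  [255, [0, 0, -0.4], [0, 0, 0]],
  [52, [0, 0, 0], [0, 0, 0]],
  [45, [0, 0, 0], [0, 0, 0]],
  [35, [0, 0, 0], [0, 0, 0]],
  [25, [0, 0, 0], [0, 0, 0]],
  [12, [0, 0, 0], [0, 0, 0]],
  [0, [0, 0, 0], [0, 0, 0]],
  [0, [0, 0, 0], [0, 0, 0]],
  [0, [0, 0, -3], [0, 0, 0]],
], squeeze=5)

```text
time_s: 44.5
ee_pos: [455.3, 268.7, 102.9]
ee_rot: [-180.0, -0.2, 168.9]
force: [0.6, -0.8, 0.0]
gripper_width: 91.1
gripper_force: 0.0
```

Emit:
servo_tool([
  [0, [0, 0, -6], [0, 0, 0]],
  [0, [0, 0, -12], [0, 0, 0]],
  [0, [0, 0, -15], [0, 0, 0]],
  [0, [0, 0, -20], [0, 0, 0]],
  [0, [0, 0, -20], [0, 0, 0]],
  [0, [0, 0, -20], [0, 0, 0]],
  [0, [5, -20, -5], [0, 0, 0]],
  [0, [10, -30, 0], [0, 0, 0]],
  [0, [10, -30, 0], [0, 0, 0]],
  [0, [5, -30, 0], [0, 0, 0]],
])

```text
time_s: 45.5
ee_pos: [403.0, 164.6, 201.2]
ee_rot: [-180.0, -0.2, 169.0]
force: [-0.1, -0.2, 0.3]
gripper_width: 91.6
gripper_force: 0.0
```

Run:
```python
from mug import *
s=state(); print({k:(v if np.isscalar(v) else np.round(v,1)) for k,v in s.items() if k in('time_s','ee_pos','force','gripper_width')})
mug('side',[456,269],20); 
f=grab('top'); g=grab('side'); mug('top',[456,269],20)
for n,F in(('top',f),('side',g)):
    o=outline_of(F,'trivet_center'); p=mask_pts(F,o[0]['pixels']); q=p[abs(p[:,2]-18)<5][:,:2].astype(np.float32); print(n,cv2.minAreaRect(q),q.min(0),q.max(0))
cv2.imwrite('pics/c7.png',np.vstack([cv2.resize(f['color'][150:290,170:330],(640,560))[130:430],cv2.resize(g['color'][80:220,180:380],(640,448))[148:]])[...,::-1])
```

```text
{'time_s': 45.5, 'ee_pos': array([403. , 164.6, 201.2]), 'force': array([-0.1, -0.2,  0.3]), 'gripper_width': 91.60343407259172}
side mug [457.5 266.9] 1076 handle (array([521.3, 275.1,  62.8]), np.float64(7.3), 373) top 108.4Traceback (most recent call last):
  File "<stdin>", line 4, in <module>
  File "mug.py", line 8, in mug
    print(n,'mug',c.round(1),len(k),'handle',None if hm is None else (hm.round(1),np.degrees(np.arctan2(hm[1]-c[1],hm[0]-c[0])).round(1),len(h)),'top',np.percentile(k[:,2],99).round(1)); return c
                                                                                                                                                       ~~~~~~~~~~~~~^^^^^^^^^^^
    return _quantile_unchecked(
        a, q, axis, out, overwrite_input, method, keepdims, weights)
    return _ureduce(a,
                    func=_quantile_ureduce_func,
    ...<5 lines>...
                    overwrite_input=overwrite_input,
                    method=method)
    r = func(a, **kwargs)
    result = _quantile(arr,
                       quantiles=q,
    ...<2 lines>...
                       out=out,
                       weights=wgt)
    slices_having_nans = np.isnan(arr[-1, ...])
                                  ~~~^^^^^^^^^
IndexError: index -1 is out of bounds for axis 0 with size 0
```

Emit:
servo_tool([
  [0, [0, -35, 0], [0, 0, 0]],
  [0, [0, -35, 0], [0, 0, 0]],
  [0, [0, -35, 0], [0, 0, 0]],
  [0, [0, -35, 0], [0, 0, 0]],
  [0, [0, -35, 0], [0, 0, 0]],
  [0, [0, -25, 0], [0, 0, 0]],
  [0, [0, 0, 0], [0, 0, 0]],
  [0, [0, 0, 0], [0, 0, 0]],
  [0, [0, 0, 0], [0, 0, 0]],
  [0, [0, 0, 0], [0, 0, 0]],
])

```text
time_s: 46.7
ee_pos: [367.1, -28.9, 201.1]
ee_rot: [180.0, -0.1, 169.0]
force: [0.0, 0.4, -0.3]
gripper_width: 91.2
gripper_force: 0.0
```

Run:
```python
from mug import *
f=grab('top'); g=grab('side')
cv2.imwrite('pics/c7.png',np.vstack([cv2.resize(f['color'][150:290,170:330],(640,560))[130:430],cv2.resize(g['color'][80:220,180:380],(640,448))[148:]])[...,::-1])
for n,F in(('top',f),('side',g)):
    o=outline_of(F,'trivet_center'); p=mask_pts(F,o[0]['pixels']); q=p[abs(p[:,2]-18)<6][:,:2].astype(np.float32); print(n,cv2.minAreaRect(q),q.min(0),q.max(0))
mug('top',[456,269],20)
```

```text
top ((452.27972412109375, 271.5115661621094), (125.3765869140625, 122.08358001708984), 89.7088851928711) [391.1191 208.8818] [513.54456 334.1744 ]
side ((454.21038818359375, 265.40008544921875), (115.94638061523438, 122.36002349853516), 89.75513458251953) [393.22528 207.29312] [515.45807 323.54874]
top mug [453.3 265.9] 551 handle (array([524.3, 273.7,  64.6]), np.float64(6.2), 524) top 111.2
```

View pics/c7.png

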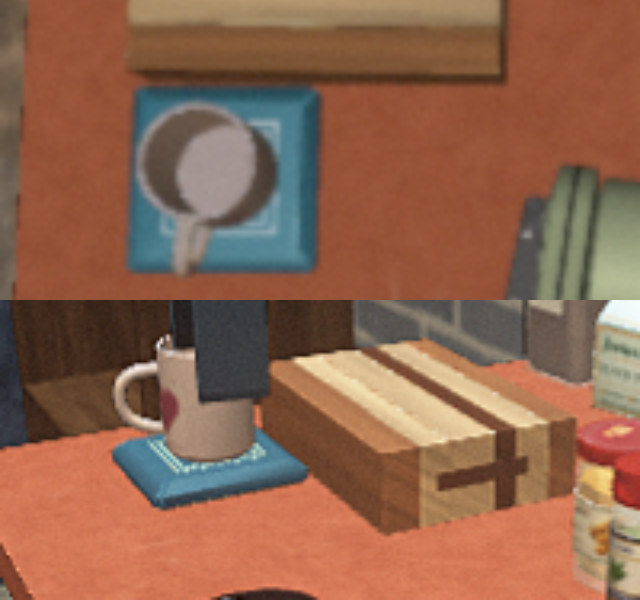

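Run:
```python
from h import *
f=grab('top')
F=lambda x,y:[[170+x/4,150+(y+130)/4]]
print(plane(f,F(207.5,166),108).round(1),plane(f,F(227,180),12).round(1))
```

```text
[[451.1 259.3 108. ]] [[450.6 268.5  12. ]]
```

```bash
python3 -c "
from workcell import ticket
print(ticket.job_done())"
```

```text
the job is handed in; nothing more can be done
None
```

The trivet was pushed against the butcher block, tipped up on edge and lowered until it lay flat with the glazed face up. The pink mug stands upright on it about 4 mm off centre, the arm stayed clear of the jars, shaker and mill, and I handed the job in at about 47 s; the verdict was not shown.

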